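# Make up a dressing kit and a biopsy kit

### The job

Make up two kits from the stock on the table. Dressing kit, in the tray with the blue rim: the steel thumb forceps that lie loose on the table, laid in the long trough, and the white cup and the amber bottle standing upright, one in each of the two square cells. Biopsy kit, in the tray with the yellow rim: the orange biopsy punch lying in the long trough and the red-lidded pot standing upright in either square cell; leave the green-lidded pot and the green-and-white carton where they are.

Things in the scene. Friction and masses are not known exactly. Their poses are not given: they have to be found in the camera images.
- tray_blue: Steel kit tray, blue rim, corners and floor, 162 (x) by 200 mm (y); does not slide. Origin: centre of underside, z up. Floor 4 mm thick; all walls 4 mm thick, tops 20 mm above the table. Long trough on its -x side (toward the robot): 70 mm wide in x, 192 mm long in y, centred at x -42, y 0 mm. Behind it two cells, each 80 (x) by 94 mm (y), centred at x +37, y +49 and y -49 mm.
- tray_yellow: Steel kit tray, yellow rim, corners and floor, 162 (x) by 200 mm (y); does not slide. Origin: centre of underside, z up. Floor 4 mm thick; all walls 4 mm thick, tops 20 mm above the table. Long trough on its -x side (toward the robot): 70 mm wide in x, 192 mm long in y, centred at x -42, y 0 mm. Behind it two cells, each 80 (x) by 94 mm (y), centred at x +37, y +49 and y -49 mm.
- forceps: Steel thumb forceps (tweezers), 130 mm long, lying on edge, 10 mm high, 40 g. Over the middle 36 mm the two arms are parallel and 17 mm apart over their outsides: grip there, across the arms; they are rigid. Joined end toward +y, tips toward -y. Origin: middle of its length and width, on its underside as first laid; its long axis is y.
- punch: Orange pen-shaped biopsy punch, 120 mm long: square orange plastic handle 14 mm wide and 14 mm high from y -32 to +60 mm (grip it across, near the origin), thin steel cutter at the -y end, 30 g. Does not roll. Origin: middle of its length and width, on its underside as first laid; its long axis is y.
- cup: Small white open plastic cup, 56 mm across the rim and tapering to 45 mm at the base, 50 mm high, 40 g. Stands upright; origin: centre of its underside, z up.
- bottle: Small amber bottle with a white cap and a paper label, body 40 mm in diameter up to about 45 mm height, narrowing to a neck above, 80 mm high in all, about 120 g. Stands upright; origin: centre of its underside, z up.
- pot_red: White specimen pot with a red ribbed screw lid: straight body 44 mm in diameter up to 45 mm, lid 45 mm in diameter above it, 60 mm high in all, 60 g. Stands upright; origin: centre of its underside, z up.
- pot_green: The same pot with a green lid, not wanted in either kit: stays where it stands. Stands upright; origin: centre of its underside, z up.
- strip_box: Green-and-white carton, 60 mm by 88 mm, 30 mm high, a bystander: stays where it is. Origin: centre of its underside.

How it is judged:
By the outcome, as a careful person would: the job done as asked, in the order asked, and still so for the second after the job is handed in, with the robot touching nothing.
It also fails if it takes over 128 s, if anything falls off the work surface, if the arm or the gripper's body presses on something with over 40 N, if the wrist force passes 120 N, or if a joint passes its speed limit or range.

### The arm

A 6-joint arm with a two-finger parallel gripper is mounted at the origin on a cart in front of the work surface, level with it; the furniture and walls round the work are solid. World frame = base frame: x ahead of the robot, y to its left, z up, the work surface at z = 0. Lengths are in mm, angles in rad, forces in N, time in s.
With the tool pointing down it reaches from about 325 to 850 mm from the base axis. Payload 4.4 kg.
Tool frame: the origin (TCP) lies at the very end of the fingers, on their centre line; the grasp point (between the pads) lies 19 mm behind it; z points along the fingers, y is the direction in which the jaws open and shut (so a half turn about z gives the same grasp; the last joint's range is limited). The gripper opens to 94 mm and grips with 3 to 60 N. Pads are 16 mm wide; open, the fingers measure 119 mm over their backs; the gripper's body (75 mm by 177 mm) begins 78 mm behind the grasp point.
Start: joints at [-1.331, 0.207, 1.542, -0, 1.393, -0.15], TCP at [219.022, -531.654, 172.447] pointing down, gripper open.
Joint ranges: [-2.73, 2.73], [-0.86, 2.22], [0.23, 2.46], [-1.11, 4.25], [0.08, 2.63], [-2.82, 2.82]. Speed limits (rad/s): [2.79, 2.79, 3.14, 3.14, 3.14, 3.14].

### API

Orientations are given as a rotation vector (axis times angle).
In Python, from cell import * gives the robot as it stands.
- The arm moves only by the shell command python3 -m pendant 'ROWS' [FORCE]. ROWS is JSON, a list of rows, each an object of numbers: "jaw": the closure, from -1 (fully open) to 1 (shut); "tx", "ty", "tz": the shift along the tool's x, y, z in m; "wx", "wy", "wz": the turn, a rotation vector about the tool's x, y, z in rad. A call has 1 to 5 rows; each row shifts and turns the commanded pose from where the row before left it, along the tool's axes as they then stand; what a row does not reach is not made up. A row lasts 1/10 s, in which the tool goes at most 50 mm and 8.59 degrees, less where a joint would pass 70% of its speed; a pose out of reach is approached as far as the arm can. A call with a gripper value outside its range is refused whole. The fingers move at their own pace and stop on an object; FORCE is the grip in N (left out, the last holds). Time passes only in rows, so rows that do not move let the fingers close. It gives the time, the measured TCP pose, the force and the opening at its end, in the units of the state.
- state(): the state, without advancing time (a new reading comes with each control period).
- grab_frame(name): name is "scene" or "top" or "wrist"; returns a dict with "color" (420x560x3 uint8, red, green, blue), "fx", "fy", "cx", "cy" (pixels), "extrinsics" (4x4, takes a point from camera to world coordinates). Camera axes: x right, y down, z forward; pixel columns grow to the right and rows downward; lengths in mm; the calibration is good to about 2 mm. A picture is of the moment at which its call begins. There is no depth.
- close_job(): hands the job in, once; it reports no verdict.
The state is a dict: "t": time; "qpos": joint angles; "dq": joint speeds; "tau": joint torques, N m; "position": TCP position; "tcp_rot": TCP orientation; "ft_force": force on the tool from outside, world axes, zero at the start; "ft_torque": the same for the moment, N m; "finger_gap": finger opening in mm.
Only numpy, scipy, OpenCV 4.12 (cv2) and the standard library are available. Lean on these libraries where they do the work, as an engineer would, in place of code of your own. Each camera call takes 0.05 s, during which the arm holds its last target.

## Working session

There is one attempt and no reset: what is moved stays moved. The work goes in short steps, Python scripts to look and compute and a shell command to move; the robot and the scene stay as the last step left them, time stands still between calls to the robot, and variables do not carry over. Pictures are saved under pics/ and viewed, and the job is handed in when it is done.

```bash
ls; mkdir -p pics; python3 - <<'E'
from cell import *
import cv2
s=state();print(s)
for n in("scene","top","wrist"):
    f=grab_frame(n);cv2.imwrite(f"pics/{n}0.png",f["color"][:,:,::-1]);print(n,f["fx"],f["fy"],f["cx"],f["cy"],f["extrinsics"])
E
```

```text
pics
{'t': 0.0, 'qpos': array([-1.33051614e+00,  2.07400732e-01,  1.54290944e+00,  1.92951733e-05,
        1.39351223e+00, -1.50504821e-01]), 'dq': array([-3.77411425e-04,  3.13712352e-05,  2.40391736e-03,  3.51160735e-04,
        2.60383995e-07,  1.41124360e-03]), 'tau': array([-4.39862006e-04, -3.70880377e+01, -2.81417924e+01,  6.97980635e-02,
        3.61211412e-02, -1.73211661e-04]), 'position': array([ 218.81129736, -530.80425072,  171.32295508]), 'tcp_rot': array([-3.07962807e+00, -6.09507284e-01,  1.27277752e-04]), 'ft_force': array([-0.5354741 , -0.79044623,  0.29804267]), 'ft_torque': array([ 0.06042028, -0.00431807,  0.02722944]), 'finger_gap': 93.96327342996783}
scene 542.2619368051503 542.2619368051503 287.583811977709 207.8021678825829 [[ 5.10959253e-01 -5.04530123e-01  6.95966951e-01 -5.60291629e+02]
 [-8.59405132e-01 -2.82373561e-01  4.26248743e-01 -6.67238275e+02]
 [-1.85326646e-02 -8.15913309e-01 -5.77877161e-01  9.50333416e+02]
 [ 0.00000000e+00  0.00000000e+00  0.00000000e+00  1.00000000e+00]]
top 435.1520620350387 435.1520620350387 277.3374701559896 203.4818045455057 [[ 7.66747342e-03 -9.85792205e-01  1.67794331e-01  3.29368752e+02]
 [-9.99950326e-01 -8.62724168e-03 -4.99167672e-03  1.47471531e+01]
 [ 6.36835825e-03 -1.67747723e-01 -9.85809386e-01  1.09854371e+03]
 [ 0.00000000e+00  0.00000000e+00  0.00000000e+00  1.00000000e+00]]
wrist 322.48539010370683 322.48539010370683 283.0674943258636 209.2554038625385 [[ 3.81696525e-01 -8.97525575e-01 -2.20806714e-01  2.82044820e+02]
 [-9.24286785e-01 -3.70981494e-01 -8.98146390e-02 -5.04014923e+02]
 [-1.30426921e-03  2.38370664e-01 -9.71173376e-01  3.83284078e+02]
 [ 0.00000000e+00  0.00000000e+00  0.00000000e+00  1.00000000e+00]]
```

View pics/top0.png

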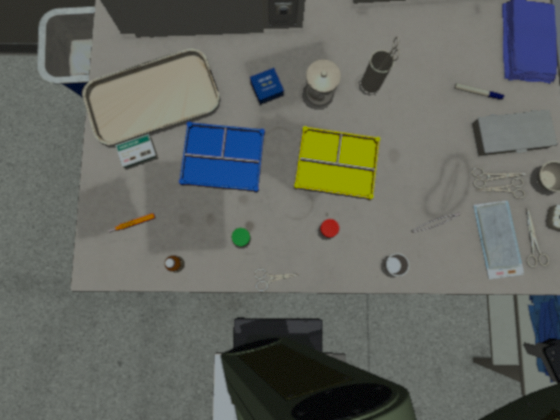

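View pics/scene0.png

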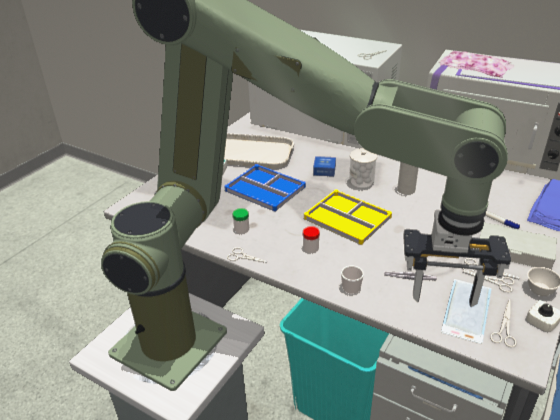

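View pics/wrist0.png

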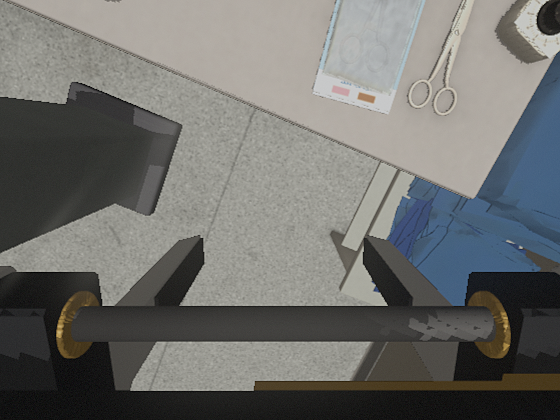

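```bash
python3 - <<'E'
import cv2
t=cv2.imread("pics/top0.png");s=cv2.imread("pics/scene0.png")
cv2.imwrite("pics/c1.png",cv2.resize(t[195:295,70:270],None,fx=4,fy=4,interpolation=cv2.INTER_CUBIC))
cv2.imwrite("pics/c2.png",cv2.resize(t[150:290,240:440],None,fx=4,fy=4,interpolation=cv2.INTER_CUBIC))
cv2.imwrite("pics/c3.png",cv2.resize(s[200:320,220:420],None,fx=4,fy=4,interpolation=cv2.INTER_CUBIC))
cv2.imwrite("pics/c4.png",cv2.resize(t[100:290,400:560],None,fx=3,fy=3,interpolation=cv2.INTER_CUBIC))
E
```

```text
(no output)
```

View pics/c1.png

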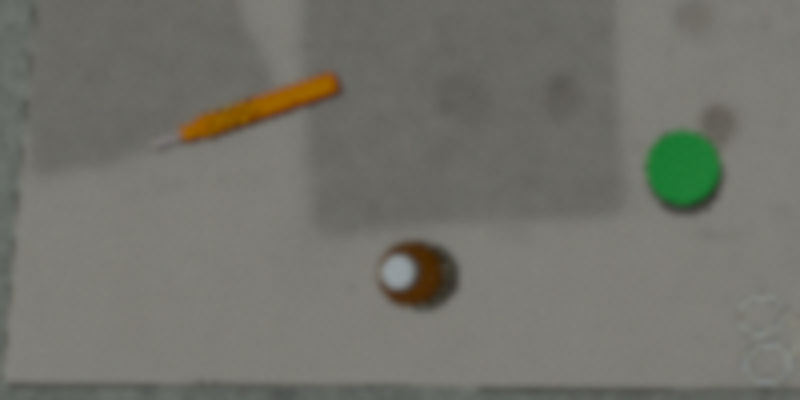

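View pics/c2.png

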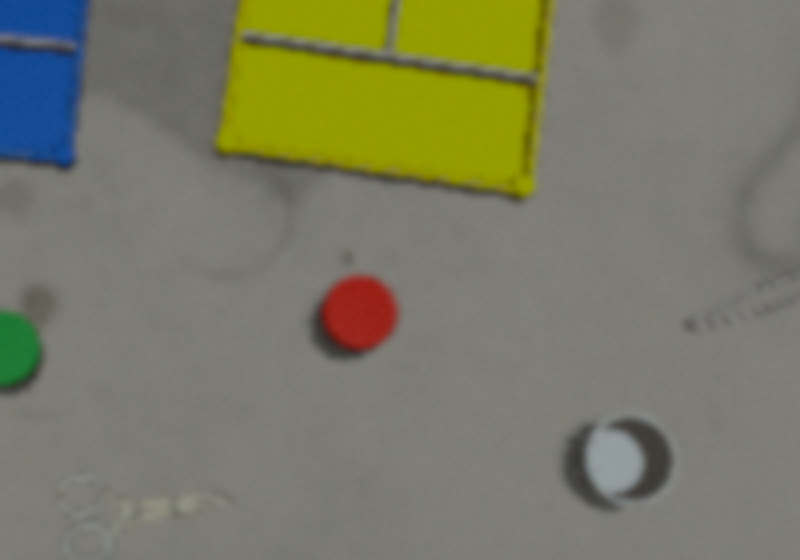

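View pics/c3.png

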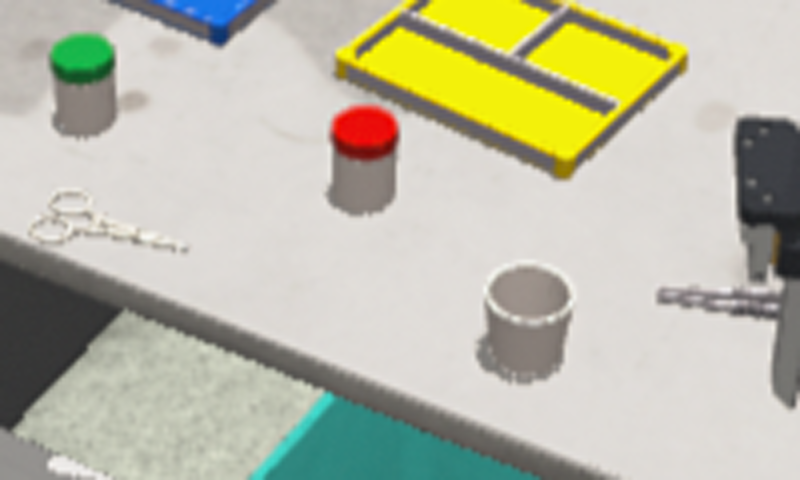

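View pics/c4.png

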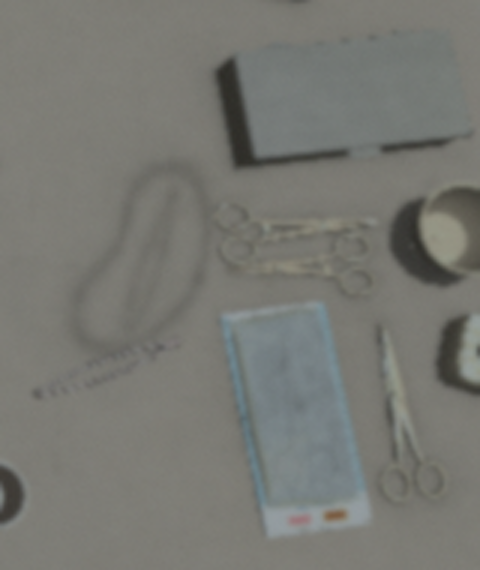

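```bash
cat > h.py <<'E'
from cell import *
import numpy as np, cv2
from scipy.spatial.transform import Rotation as R
def ray(f,u,v,z):
    E=np.array(f["extrinsics"]);d=E[:3,:3]@np.array([(u-f["cx"])/f["fx"],(v-f["cy"])/f["fy"],1.])
    return (E[:3,3]+d*(z-E[2,3])/d[2])[:2]
def proj(f,p):
    E=np.array(f["extrinsics"]);c=E[:3,:3].T@(np.array(p)-E[:3,3])
    return np.array([f["fx"]*c[0]/c[2]+f["cx"],f["fy"]*c[1]/c[2]+f["cy"]])
def blobs(f,lo,hi,amin=30,roi=None):
    h=cv2.cvtColor(f["color"],cv2.COLOR_RGB2HSV);m=cv2.inRange(h,np.array(lo),np.array(hi))
    if roi: k=np.zeros_like(m);x0,y0,x1,y1=roi;k[y0:y1,x0:x1]=1;m=m*k
    c=[x for x in cv2.findContours(m,cv2.RETR_EXTERNAL,cv2.CHAIN_APPROX_NONE)[0] if cv2.contourArea(x)>amin]
    return m,sorted(c,key=cv2.contourArea,reverse=True)
def rectw(f,c,z):
    P=np.array([ray(f,u+0.0,v,z) for u,v in c.reshape(-1,2)]).astype(np.float32)
    (x,y),(w,h),a=cv2.minAreaRect(P); return (round(x,1),round(y,1)),(round(w,1),round(h,1)),round(a,1)
def go(xy,z=None,yaw=None):
    """print tool-frame delta from present pose (tool down) to xy,z ; yaw=desired world dir (deg) of jaw axis (tool y)"""
    s=state();M=R.from_rotvec(s["tcp_rot"]).as_matrix();p=s["position"]
    t=np.array([xy[0],xy[1],p[2] if z is None else z])
    d=M.T@(t-p);jy=np.degrees(np.arctan2(M[1,1],M[0,1]))
    print("t",round(s["t"],2),"pos",p.round(1),"jaw dir",round(jy,1),"tilt",M[:,2].round(3),"q6",s["qpos"][5].round(2),"gap",round(s["finger_gap"],1),"F",s["ft_force"].round(1))
    print("delta tool mm",d.round(1))
    if yaw is not None:
        e=(yaw-jy+90)%180-90; print("wz needed rad",round(-np.radians(e),3), "deg world",round(e,1))
E
python3 - <<'E'
from h import *
f=grab_frame("top")
for n,lo,hi,z in(("blue",(100,150,60),(125,255,255),20),("yel",(25,150,60),(35,255,255),20),("orange",(8,180,90),(22,255,255),12),("red",(0,180,80),(5,255,255),60),("green",(50,120,60),(75,255,255),60)):
    m,c=blobs(f,lo,hi,20)
    for k in c[:4]:
        (u,v),r=cv2.minEnclosingCircle(k);M=cv2.moments(k);uc=(M["m10"]/M["m00"],M["m01"]/M["m00"])
        print(n,cv2.contourArea(k),np.round(uc,1),round(r,1),rectw(f,k,z),ray(f,*uc,z).round(1))
print("bottle cap",ray(f,170,263,80),"cup rim",ray(f,396.5,265,50))
print("fc",ray(f,411,231,5),ray(f,459,215,5))
E
```

```text
blue 1999.5 [219.8 173.1] 41.2 ((590.7, 157.2), (199.3, 73.7), 85.7) [590.1 156.2]
blue 1028.5 [243.5 143. ] 23.2 ((670.8, 97.5), (94.7, 83.1), 84.7) [670.1  97.5]
blue 1023.5 [203.8 139.1] 23.3 ((681.0, 200.8), (95.9, 82.6), 85.2) [679.5 200.1]
blue 844.0 [547.1 319.1] 24.6 ((236.6, -646.3), (99.2, 75.9), 6.8) [ 235.4 -644.3]
yel 4244.0 [336.7 162.6] 49.2 ((622.9, -142.3), (201.7, 166.3), 82.3) [ 620.3 -141.7]
orange 141.0 [134.9 221.4] 19.8 ((464.9, 367.4), (12.2, 97.3), 19.4) [465.5 366.3]
red 206.0 [329.1 227.9] 8.6 ((447.6, -115.0), (38.5, 38.8), 89.5) [ 447.7 -115.1]
green 226.5 [240.4 236.7] 9.0 ((425.4, 96.9), (40.7, 40.8), 0.5) [424.9  97. ]
bottle cap [360.69220971 257.18629393] cup rim [ 361.13454915 -276.61891736]
fc [ 447.92016053 -329.09175906] [ 489.81639986 -453.26679091]
```

```bash
python3 - <<'E'
from h import *
go((469,-391),170,18.7)
f=grab_frame("wrist");p=state()["position"];print(proj(f,p),proj(f,[p[0],p[1],0]))
E
```

```text
t 0.2 pos [ 218.9 -531.1  171.7] jaw dir -67.6 tilt [-0.     0.001 -1.   ] q6 -0.15 gap 94.5 F [-0.2  0.1 -0.3]
delta tool mm [284.6 -34.3   1.8]
wz needed rad -1.506 deg world 86.3
[284.67607732 232.88003647] [284.08444029 188.75170974]
```

```bash
python3 -m pendant '[{"tx":0.04,"ty":-0.006},{"tx":0.04,"ty":-0.006},{"tx":0.04,"ty":-0.006},{"tx":0.04,"ty":-0.006},{"tx":0.04,"ty":-0.006}]' && python3 -m pendant '[{"tx":0.04,"ty":-0.004},{"tx":0.04},{"wz":-0.14},{"wz":-0.14},{"wz":-0.14}]' && python3 -m pendant '[{"wz":-0.14},{"wz":-0.14},{"wz":-0.14},{"wz":-0.14},{"wz":-0.14}]'  && python3 -m pendant '[{"wz":-0.14},{"wz":-0.14},{"wz":-0.1},{},{}]'; python3 - <<'E'
from h import *
go((469,-391),170,18.7)
f=grab_frame("wrist");cv2.imwrite("pics/w1.png",f["color"][:,:,::-1])
E
```

```text
t 0.25 pos [ 218.9 -531.3  171.9] jaw dir -67.6 tilt [-0.     0.001 -1.   ] q6 -0.15 gap 94.0 F [0.1 0.1 0.1]
delta tool mm [284.7 -34.4   2. ]
wz needed rad -1.506 deg world 86.3validation failed for argument at $[0]...
```

View pics/w1.png

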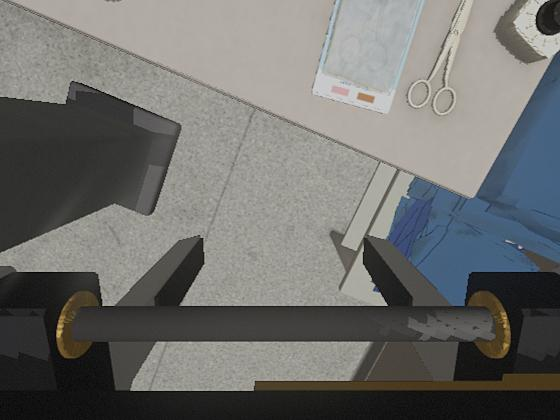

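```bash
python3 -m pendant '[{"jaw":-1,"tx":0.04,"ty":-0.006,"tz":0,"wx":0,"wy":0,"wz":0}]'
```

```text
t: 0.4
position: [251.1, -512.9, 172.3]
tcp_rot: [3.083, 0.601, -0.003]
ft_force: [1.2, -0.6, -0.2]
finger_gap: 93.6
```

```bash
python3 -m pendant '[{"jaw":-1,"tx":0.04,"ty":-0.006}]'
```

```text
validation failed for argument at $[0]...
```

```bash
python3 -m pendant '[{"tx":0.04,"ty":-0.006,"tz":0,"wx":0,"wy":0,"wz":0}]'
```

```text
validation failed for argument at $[0]...
```

```bash
python3 -m pendant '[{"jaw":-1,"tx":0.04,"ty":-0.006,"tz":0,"wx":0,"wy":0,"wz":0},{"jaw":-1,"tx":0.04,"ty":-0.006,"tz":0,"wx":0,"wy":0,"wz":0},{"jaw":-1,"tx":0.04,"ty":-0.006,"tz":0,"wx":0,"wy":0,"wz":0},{"jaw":-1,"tx":0.04,"ty":-0.006,"tz":0,"wx":0,"wy":0,"wz":0},{"jaw":-1,"tx":0.04,"ty":-0.004,"tz":0,"wx":0,"wy":0,"wz":0}]' && python3 -m pendant '[{"jaw":-1,"tx":0.04,"ty":0,"tz":0,"wx":0,"wy":0,"wz":0},{"jaw":-1,"tx":0,"ty":0,"tz":0,"wx":0,"wy":0,"wz":-0.14},{"jaw":-1,"tx":0,"ty":0,"tz":0,"wx":0,"wy":0,"wz":-0.14},{"jaw":-1,"tx":0,"ty":0,"tz":0,"wx":0,"wy":0,"wz":-0.14},{"jaw":-1,"tx":0,"ty":0,"tz":0,"wx":0,"wy":0,"wz":-0.14}]' && python3 -m pendant '[{"jaw":-1,"tx":0,"ty":0,"tz":0,"wx":0,"wy":0,"wz":-0.14},{"jaw":-1,"tx":0,"ty":0,"tz":0,"wx":0,"wy":0,"wz":-0.14},{"jaw":-1,"tx":0,"ty":0,"tz":0,"wx":0,"wy":0,"wz":-0.14},{"jaw":-1,"tx":0,"ty":0,"tz":0,"wx":0,"wy":0,"wz":-0.14},{"jaw":-1,"tx":0,"ty":0,"tz":0,"wx":0,"wy":0,"wz":-0.14}]' && python3 -m pendant '[{"jaw":-1,"tx":0,"ty":0,"tz":0,"wx":0,"wy":0,"wz":-0.14},{"jaw":-1,"tx":0,"ty":0,"tz":0,"wx":0,"wy":0,"wz":-0.1},{"jaw":-1,"tx":0,"ty":0,"tz":0,"wx":0,"wy":0,"wz":0}]'; python3 - <<'E'
from h import *
go((469,-391),170,18.7)
f=grab_frame("wrist");cv2.imwrite("pics/w1.png",f["color"][:,:,::-1])
E
```

```text
t: 0.9
position: [429.2, -407.6, 172.5]
tcp_rot: [-3.082, -0.61, 0.0]
ft_force: [0.4, -0.7, -0.0]
finger_gap: 94.2
t: 1.4
position: [465.1, -393.3, 172.2]
tcp_rot: [-2.788, -1.446, 0.0]
ft_force: [-0.3, 0.5, -0.5]
finger_gap: 93.4
t: 1.9
position: [464.9, -393.5, 172.3]
tcp_rot: [-2.124, -2.314, -0.0]
ft_force: [-0.4, -0.9, -0.9]
finger_gap: 94.0
t: 2.2
position: [464.9, -393.5, 172.3]
tcp_rot: [-1.839, -2.547, -0.0]
ft_force: [-0.2, 0.4, -0.4]
finger_gap: 94.2
t 2.2 pos [ 464.9 -393.5  172.3] jaw dir 18.3 tilt [-0.  0. -1.] q6 -1.16 gap 94.2 F [-0.2  0.4 -0.4]
delta tool mm [1.1 4.7 2.3]
wz needed rad -0.007 deg world 0.4
```

View pics/w1.png

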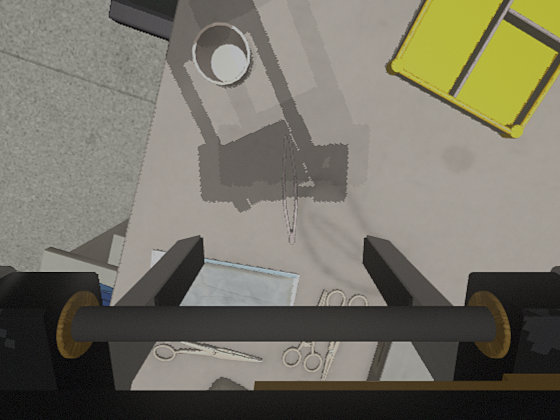

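```bash
python3 - <<'E'
import cv2
t=cv2.imread("pics/w1.png")
cv2.imwrite("pics/c5.png",cv2.resize(t[125:250,240:340],None,fx=4.8,fy=4.8,interpolation=cv2.INTER_CUBIC))
E
```

```text
(no output)
```

View pics/c5.png

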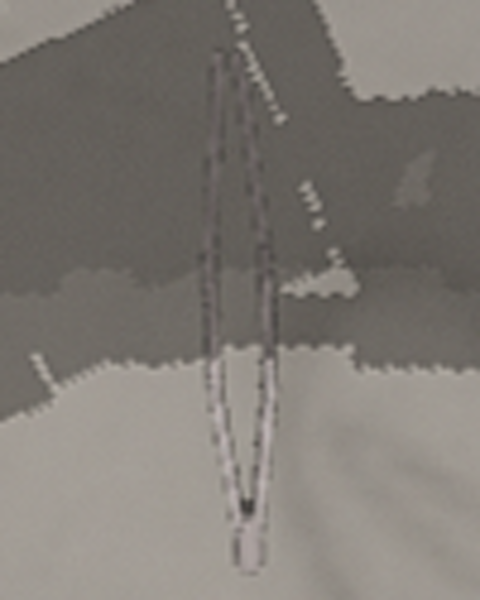

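```bash
python3 - <<'E'
from h import *
f=grab_frame("wrist")
a=ray(f,291.7,244.2,7);b=ray(f,287.5,135.8,7);l=ray(f,240+205/4.8,189.6,10);r=ray(f,240+277/4.8,189.6,10)
print(a,b,np.linalg.norm(a-b),(a+b)/2,l,r,(l+r)/2,np.linalg.norm(l-r))
d=b-a;print(np.degrees(np.arctan2(d[1],d[0])))
go((a+b)/2,4,np.degrees(np.arctan2(d[1],d[0]))-90)
E
```

```text
[ 495.93991642 -454.15756654] [ 449.60556671 -331.70823255] 130.92253953515043 [ 472.77274156 -392.93289954] [ 463.74400992 -392.02690756] [ 480.51199443 -386.49157595] [ 472.12800217 -389.25924176] 17.658006695278647
110.72644677506723
t 2.3 pos [ 464.9 -393.5  172.3] jaw dir 18.2 tilt [-0.  0. -1.] q6 -1.16 gap 94.2 F [0.  0.5 0.3]
delta tool mm [ -1.9   7.6 168.3]
wz needed rad -0.044 deg world 2.5
```

```bash
python3 -m pendant '[{"jaw":0,"tx":-0.002,"ty":0.0075,"tz":0.04,"wx":0,"wy":0,"wz":-0.044},{"jaw":0,"tx":0,"ty":0,"tz":0.048,"wx":0,"wy":0,"wz":0},{"jaw":0,"tx":0,"ty":0,"tz":0.045,"wx":0,"wy":0,"wz":0},{"jaw":0,"tx":0,"ty":0,"tz":0.015,"wx":0,"wy":0,"wz":0},{"jaw":0,"tx":0,"ty":0,"tz":0,"wx":0,"wy":0,"wz":0}]' 20; python3 - <<'E'
from h import *
go((472.5,-392.5),4,20.7)
f=grab_frame("wrist");cv2.imwrite("pics/w2.png",f["color"][:,:,::-1])
E
```

```text
t: 2.8
position: [470.8, -391.1, 21.6]
tcp_rot: [-1.78, -2.581, -0.002]
ft_force: [-0.1, -0.8, 0.4]
finger_gap: 57.5
t 2.8 pos [ 470.8 -391.1   21.6] jaw dir 20.8 tilt [-0.004  0.005 -1.   ] q6 -1.2 gap 57.5 F [-0.1 -0.8  0.4]
delta tool mm [-2.   1.1 17.6]
wz needed rad 0.002 deg world -0.1
```

View pics/w2.png

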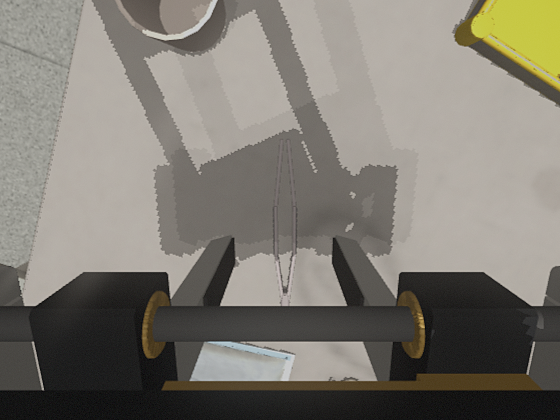

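```bash
python3 -m pendant '[{"jaw":0,"tx":0,"ty":0.001,"tz":0.017,"wx":0,"wy":0,"wz":0},{"jaw":0.3,"tx":0,"ty":0,"tz":0,"wx":0,"wy":0,"wz":0},{"jaw":0.8,"tx":0,"ty":0,"tz":0,"wx":0,"wy":0,"wz":0},{"jaw":0.8,"tx":0,"ty":0,"tz":0,"wx":0,"wy":0,"wz":0},{"jaw":0.8,"tx":0,"ty":0,"tz":0,"wx":0,"wy":0,"wz":0}]' 20;  python3 -m pendant '[{"jaw":1,"tx":0,"ty":0,"tz":0,"wx":0,"wy":0,"wz":0},{"jaw":1,"tx":0,"ty":0,"tz":0,"wx":0,"wy":0,"wz":0},{"jaw":1,"tx":0,"ty":0,"tz":0,"wx":0,"wy":0,"wz":0}]' 20; python3 - <<'E'
from h import *
go((472.5,-392.5),4,20.7)
f=grab_frame("wrist");cv2.imwrite("pics/w3.png",f["color"][:,:,::-1])
E
```

```text
t: 3.35
position: [474.5, -393.7, 9.1]
tcp_rot: [1.781, 2.585, -0.001]
ft_force: [-0.1, -0.3, -0.1]
finger_gap: 18.1
t: 3.65
position: [473.7, -392.8, 7.6]
tcp_rot: [1.783, 2.587, 0.0]
ft_force: [0.1, -0.1, -0.0]
finger_gap: 0.5
t 3.65 pos [ 473.7 -392.8    7.6] jaw dir 20.9 tilt [ 0. -0. -1.] q6 -1.2 gap 0.5 F [ 0.1 -0.1 -0. ]
delta tool mm [ 0.7 -1.   3.6]
wz needed rad 0.003 deg world -0.2
```

View pics/w3.png

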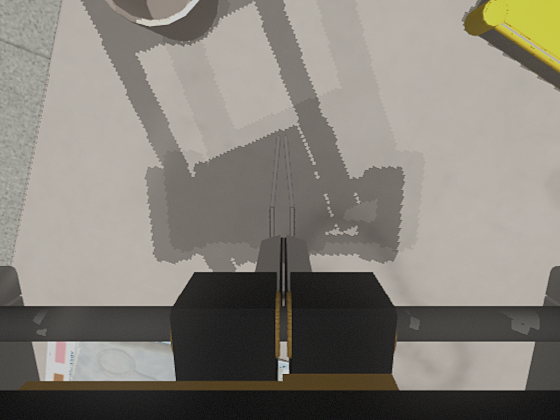

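```bash
python3 -m pendant '[{"jaw":0.2,"tx":0,"ty":0,"tz":-0.008,"wx":0,"wy":0,"wz":0},{"jaw":0.2,"tx":0,"ty":0,"tz":0,"wx":0,"wy":0,"wz":0},{"jaw":0.2,"tx":0,"ty":0,"tz":0,"wx":0,"wy":0,"wz":0},{"jaw":0.2,"tx":0,"ty":0,"tz":0,"wx":0,"wy":0,"wz":0}]' ; python3 - <<'E'
from h import *
go((472.5,-392.5),3,20.7)
f=grab_frame("wrist");cv2.imwrite("pics/w4.png",f["color"][:,:,::-1])
E
```

```text
t: 4.1
position: [473.7, -392.8, 15.6]
tcp_rot: [1.783, 2.587, -0.0]
ft_force: [-0.5, -0.8, 0.2]
finger_gap: 29.0
t 4.1 pos [ 473.7 -392.8   15.6] jaw dir 20.9 tilt [ 0. -0. -1.] q6 -1.2 gap 29.0 F [-0.5 -0.8  0.2]
delta tool mm [ 0.7 -1.  12.6]
wz needed rad 0.003 deg world -0.2
```

View pics/w4.png

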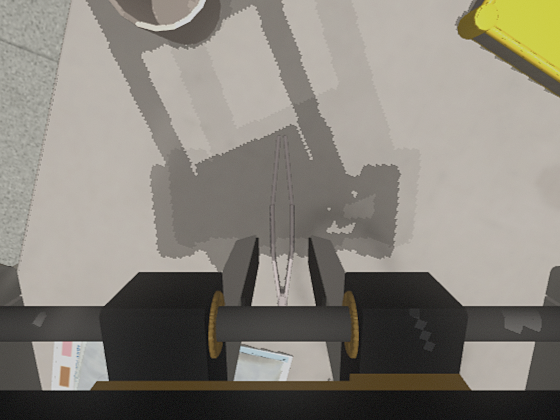

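```bash
python3 -m pendant '[{"jaw":0.2,"tx":0,"ty":0,"tz":0.008,"wx":0,"wy":0,"wz":0},{"jaw":0.2,"tx":0,"ty":0,"tz":0.005,"wx":0,"wy":0,"wz":0},{"jaw":0.2,"tx":0,"ty":0,"tz":0,"wx":0,"wy":0,"wz":0},{"jaw":0.2,"tx":0,"ty":0,"tz":0,"wx":0,"wy":0,"wz":0}]' ;python3 -m pendant '[{"jaw":1,"tx":0,"ty":0,"tz":0,"wx":0,"wy":0,"wz":0},{"jaw":1,"tx":0,"ty":0,"tz":0,"wx":0,"wy":0,"wz":0},{"jaw":1,"tx":0,"ty":0,"tz":0,"wx":0,"wy":0,"wz":0},{"jaw":1,"tx":0,"ty":0,"tz":0,"wx":0,"wy":0,"wz":0},{"jaw":1,"tx":0,"ty":0,"tz":0,"wx":0,"wy":0,"wz":0}]' 20
```

```text
t: 4.55
position: [473.3, -392.4, 1.8]
tcp_rot: [-1.782, -2.586, -0.0]
ft_force: [-0.4, -0.1, 0.1]
finger_gap: 37.9
t: 5.05
position: [473.7, -392.8, 2.6]
tcp_rot: [1.783, 2.587, -0.0]
ft_force: [-0.4, -0.3, 0.2]
finger_gap: 1.7
```

```bash
 python3 - <<'E'
from h import *
go((472.5,-392.5),3,20.7)
f=grab_frame("wrist");cv2.imwrite("pics/w5.png",f["color"][:,:,::-1])
E
```

```text
t 5.05 pos [ 473.7 -392.8    2.6] jaw dir 20.9 tilt [ 0. -0. -1.] q6 -1.2 gap 1.7 F [-0.4 -0.3  0.2]
delta tool mm [ 0.7 -1.  -0.4]
wz needed rad 0.003 deg world -0.2
```

View pics/w5.png

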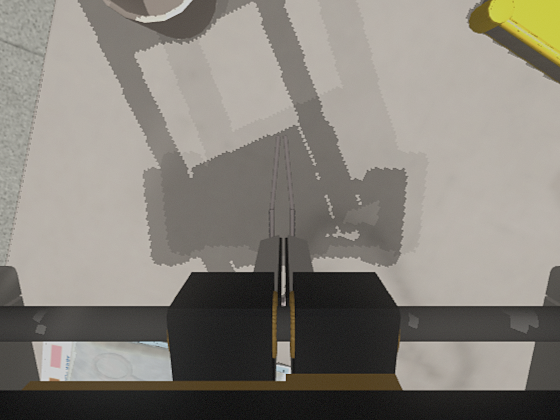

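```bash
 python3 - <<'E'
from h import *
f=grab_frame("scene");p=proj(f,[473,-392,3]);print(p);u,v=p.astype(int)
c=f["color"][v-70:v+50,u-80:u+80,::-1]
cv2.imwrite("pics/s5.png",cv2.resize(c,None,fx=5,fy=5,interpolation=cv2.INTER_CUBIC))
E
```

```text
[408.6554909  275.94061319]
```

View pics/s5.png

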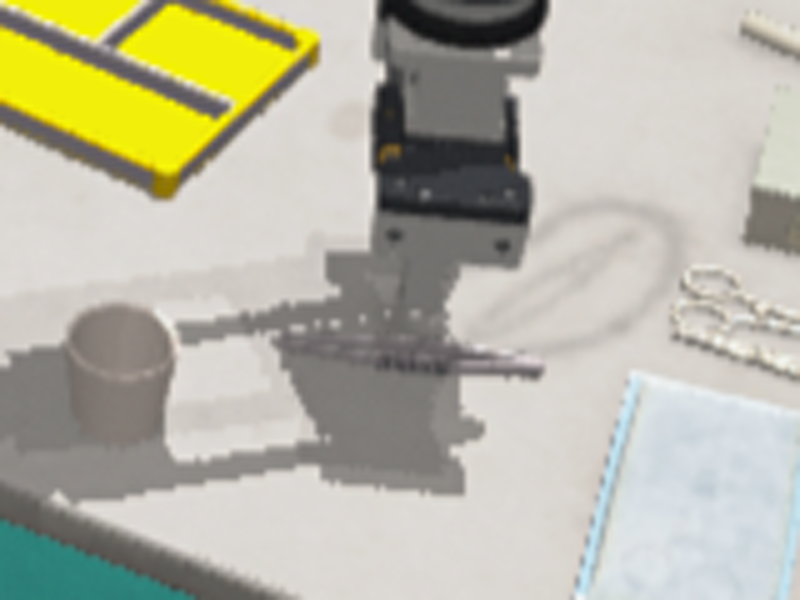

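```bash
 python3 - <<'E'
from h import *
f=grab_frame("wrist");s=state();M=R.from_rotvec(s["tcp_rot"]).as_matrix();p=s["position"]
for z in(0,10,20):
  for o in(-8.5,8.5):
    for x in (0,8,30,65):
      q=p+M[:,1]*o+M[:,0]*x;q[2]=z;print(z,o,x,proj(f,q).round(1))
c=f["color"][120:300,200:370,::-1]
cv2.imwrite("pics/w6.png",cv2.resize(c,None,fx=3.3,fy=3.3,interpolation=cv2.INTER_CUBIC))
E
```

```text
0 -8.5 0 [271.  233.2]
0 -8.5 8 [270.9 222.2]
0 -8.5 30 [270.7 190.8]
0 -8.5 65 [270.2 137.7]
0 8.5 0 [295.4 233.2]
0 8.5 8 [295.5 222.2]
0 8.5 30 [295.8 190.9]
0 8.5 65 [296.4 137.8]
10 -8.5 0 [270.5 237.9]
10 -8.5 8 [270.4 226.4]
10 -8.5 30 [270.1 193.7]
10 -8.5 65 [269.6 138.1]
10 8.5 0 [296.  237.9]
10 8.5 8 [296.1 226.4]
10 8.5 30 [296.4 193.7]
10 8.5 65 [297.  138.2]
20 -8.5 0 [269.9 243. ]
20 -8.5 8 [269.8 231. ]
20 -8.5 30 [269.4 196.8]
20 -8.5 65 [268.9 138.5]
20 8.5 0 [296.6 243. ]
20 8.5 8 [296.7 231. ]
20 8.5 30 [297.1 196.8]
20 8.5 65 [297.7 138.6]
```

View pics/w6.png

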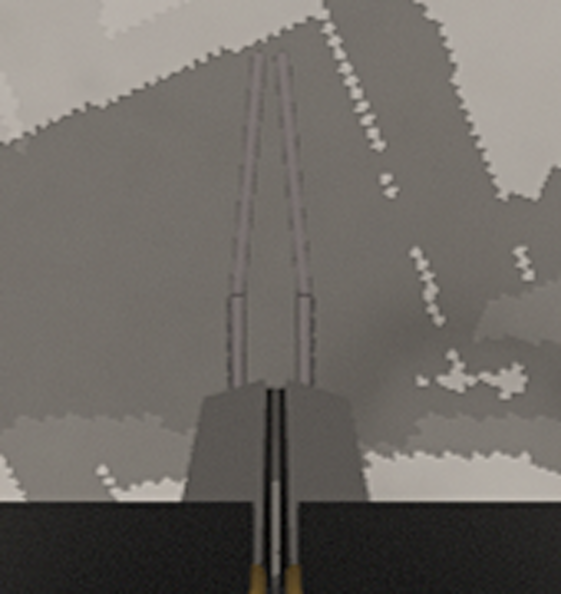

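```bash
 python3 - <<'E'
from h import *
f=grab_frame("scene")
M=R.from_rotvec([-3.0796,-.6095,0]).as_matrix();p=np.array([218.9,-531.1,171.7])
for dz in(0,10,20,30):
  print(dz,[proj(f,p+M[:,1]*o-M[:,2]*dz).round(1) for o in(-47,-59,47,59)])
s=cv2.imread("pics/scene0.png")
cv2.imwrite("pics/c6.png",cv2.resize(s[220:320,390:530],None,fx=5,fy=5,interpolation=cv2.INTER_CUBIC))
E
```

```text
0 [array([415.4, 310.7]), array([409.2, 310.1]), array([465.2, 315.3]), array([471.6, 315.9])]
10 [array([416.1, 307. ]), array([409.8, 306.5]), array([466.1, 311.7]), array([472.6, 312.3])]
20 [array([416.7, 303.4]), array([410.4, 302.8]), array([467., 308.]), array([473.5, 308.6])]
30 [array([417.3, 299.6]), array([411. , 299.1]), array([468. , 304.2]), array([474.5, 304.8])]
```

View pics/c6.png

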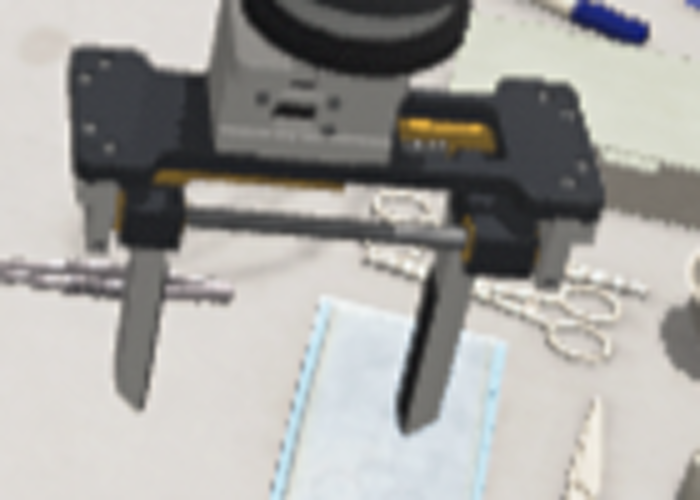

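```bash
python3 -m pendant '[{"jaw":0.2,"tx":0,"ty":0,"tz":-0.004,"wx":0,"wy":0,"wz":0},{"jaw":0.2,"tx":0,"ty":-0.001,"tz":0,"wx":0,"wy":0,"wz":0},{"jaw":0.2,"tx":0,"ty":0,"tz":0,"wx":0,"wy":0,"wz":0},{"jaw":0.2,"tx":0,"ty":0,"tz":0,"wx":0,"wy":0,"wz":0}]'; for i in 1 2 3 ; do :; done; python3 -m pendant '[{"jaw":0.2,"tx":0,"ty":0,"tz":0.005,"wx":0,"wy":0,"wz":0},{"jaw":0.2,"tx":0,"ty":0,"tz":0.004,"wx":0,"wy":0,"wz":0},{"jaw":0.2,"tx":0,"ty":0,"tz":0,"wx":0,"wy":0,"wz":0}]'; python3 -m pendant '[{"jaw":0.2,"tx":0,"ty":0,"tz":0.004,"wx":0,"wy":0,"wz":0},{"jaw":0.2,"tx":0,"ty":0,"tz":0,"wx":0,"wy":0,"wz":0}]'; python3 -m pendant '[{"jaw":0.2,"tx":0,"ty":0,"tz":0.004,"wx":0,"wy":0,"wz":0},{"jaw":0.2,"tx":0,"ty":0,"tz":0,"wx":0,"wy":0,"wz":0}]';python3 - <<'E'
from h import *
f=grab_frame("scene");p=proj(f,[473,-392,3]);u,v=p.astype(int)
c=f["color"][v-70:v+50,u-80:u+80,::-1]
cv2.imwrite("pics/s6.png",cv2.resize(c,None,fx=5,fy=5,interpolation=cv2.INTER_CUBIC))
E
```

```text
t: 5.65
position: [472.7, -393.2, 6.5]
tcp_rot: [1.783, 2.587, -0.0]
ft_force: [-0.2, -0.1, -0.1]
finger_gap: 29.1
t: 5.95
position: [471.9, -392.3, -3.8]
tcp_rot: [-1.781, -2.585, -0.001]
ft_force: [0.5, 0.1, 0.6]
finger_gap: 38.0
t: 6.15
position: [472.3, -392.7, -7.3]
tcp_rot: [-1.782, -2.586, -0.0]
ft_force: [0.2, -0.2, -0.8]
finger_gap: 37.9
t: 6.35
position: [472.4, -392.8, -11.2]
tcp_rot: [-1.782, -2.586, -0.0]
ft_force: [-0.4, -0.1, -0.4]
finger_gap: 37.3
```

View pics/s6.png

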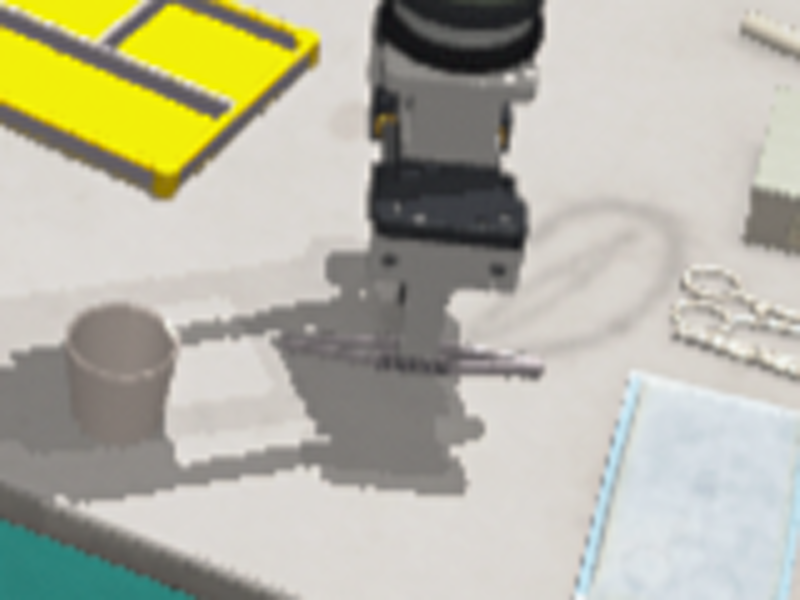

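```bash
python3 -m pendant '[{"jaw":0.2,"tx":0,"ty":0,"tz":0.004,"wx":0,"wy":0,"wz":0},{"jaw":0.2,"tx":0,"ty":0,"tz":0,"wx":0,"wy":0,"wz":0}]'; python3 -m pendant '[{"jaw":0.2,"tx":0,"ty":0,"tz":0.003,"wx":0,"wy":0,"wz":0},{"jaw":0.2,"tx":0,"ty":0,"tz":0,"wx":0,"wy":0,"wz":0}]';python3 - <<'E'
from h import *
f=grab_frame("wrist");c=f["color"][120:300,200:370,::-1]
cv2.imwrite("pics/w7.png",cv2.resize(c,None,fx=3.3,fy=3.3,interpolation=cv2.INTER_CUBIC))
E
```

```text
t: 6.6
position: [472.4, -392.8, -15.1]
tcp_rot: [-1.782, -2.586, -0.0]
ft_force: [0.2, 0.3, 0.4]
finger_gap: 38.1
t: 6.8
position: [472.4, -392.8, -18.0]
tcp_rot: [-1.782, -2.586, -0.0]
ft_force: [-0.8, 1.1, -0.3]
finger_gap: 37.6
```

View pics/w7.png

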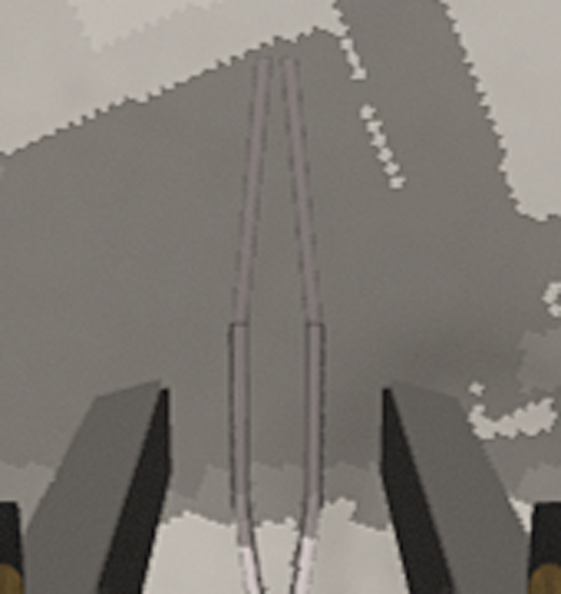

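```bash
for i in 1; do python3 -m pendant '[{"jaw":0.2,"tx":0,"ty":0,"tz":0.003,"wx":0,"wy":0,"wz":0},{"jaw":0.2,"tx":0,"ty":0,"tz":0,"wx":0,"wy":0,"wz":0}]'; python3 -m pendant '[{"jaw":0.2,"tx":0,"ty":0,"tz":0.002,"wx":0,"wy":0,"wz":0},{"jaw":0.2,"tx":0,"ty":0,"tz":0,"wx":0,"wy":0,"wz":0}]'; done
```

```text
t: 7.05
position: [472.5, -392.9, -21.0]
tcp_rot: [-1.782, -2.586, -0.0]
ft_force: [0.2, -0.5, -0.4]
finger_gap: 37.4
t: 7.25
position: [472.5, -392.9, -22.9]
tcp_rot: [-1.782, -2.586, -0.0]
ft_force: [0.3, -0.3, 0.5]
finger_gap: 37.6
```

```bash
python3 -m pendant '[{"jaw":0.2,"tx":0,"ty":0,"tz":0.002,"wx":0,"wy":0,"wz":0},{"jaw":0.2,"tx":0,"ty":0,"tz":0,"wx":0,"wy":0,"wz":0}]'
```

```text
t: 7.45
position: [472.5, -392.9, -24.8]
tcp_rot: [-1.782, -2.586, -0.0]
ft_force: [0.2, 0.2, -0.0]
finger_gap: 37.4
```

```bash
python3 -m pendant '[{"jaw":0.2,"tx":0,"ty":0,"tz":0.0015,"wx":0,"wy":0,"wz":0},{"jaw":0.2,"tx":0,"ty":0,"tz":0,"wx":0,"wy":0,"wz":0}]'; python3 -m pendant '[{"jaw":0.2,"tx":0,"ty":0,"tz":0.001,"wx":0,"wy":0,"wz":0},{"jaw":0.2,"tx":0,"ty":0,"tz":0,"wx":0,"wy":0,"wz":0}]'
```

```text
t: 7.65
position: [472.6, -392.9, -26.3]
tcp_rot: [-1.782, -2.587, -0.0]
ft_force: [-0.4, 0.7, 0.2]
finger_gap: 37.7
t: 7.85
position: [472.6, -393.0, -27.2]
tcp_rot: [-1.783, -2.587, -0.0]
ft_force: [0.6, 0.5, 0.1]
finger_gap: 37.6
```

```bash
python3 -m pendant '[{"jaw":0.8,"tx":0,"ty":0,"tz":0,"wx":0,"wy":0,"wz":0},{"jaw":0.8,"tx":0,"ty":0,"tz":0,"wx":0,"wy":0,"wz":0},{"jaw":0.8,"tx":0,"ty":0,"tz":0,"wx":0,"wy":0,"wz":0},{"jaw":0.8,"tx":0,"ty":0,"tz":0,"wx":0,"wy":0,"wz":0}]' 20;python3 - <<'E'
from h import *
f=grab_frame("wrist");c=f["color"][120:300,200:370,::-1]
cv2.imwrite("pics/w8.png",cv2.resize(c,None,fx=3.3,fy=3.3,interpolation=cv2.INTER_CUBIC))
E
```

```text
t: 8.25
position: [472.8, -393.1, -27.0]
tcp_rot: [1.783, 2.587, -0.0]
ft_force: [0.5, -0.5, 0.4]
finger_gap: 16.0
```

View pics/w8.png

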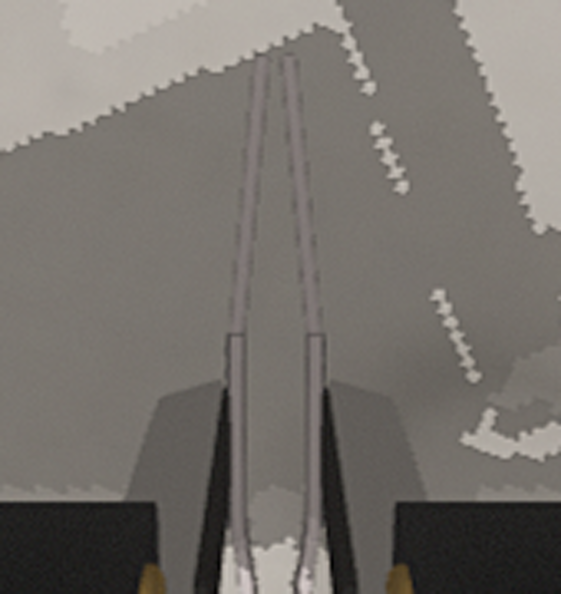

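```bash
python3 -m pendant '[{"jaw":0.8,"tx":0,"ty":0,"tz":-0.01,"wx":0,"wy":0,"wz":0},{"jaw":0.8,"tx":0,"ty":0,"tz":-0.03,"wx":0,"wy":0,"wz":0},{"jaw":0.8,"tx":0,"ty":0,"tz":-0.045,"wx":0,"wy":0,"wz":0},{"jaw":0.8,"tx":0,"ty":0,"tz":-0.045,"wx":0,"wy":0,"wz":0},{"jaw":0.8,"tx":0,"ty":0,"tz":0,"wx":0,"wy":0,"wz":0}]' 25;python3 - <<'E'
from h import *
f=grab_frame("top");cv2.imwrite("pics/t1.png",f["color"][:,:,::-1])
for n,lo,hi in(("blue",(100,150,60),(125,255,255)),("yel",(25,150,60),(35,255,255))):
    m,_=blobs(f,lo,hi,20,(170,110,390,205)); m=cv2.morphologyEx(m,cv2.MORPH_CLOSE,np.ones((7,7)))
    c=max(cv2.findContours(m,cv2.RETR_EXTERNAL,cv2.CHAIN_APPROX_NONE)[0],key=cv2.contourArea)
    print(n,rectw(f,c,20)); b=cv2.boxPoints(cv2.minAreaRect(c));print(b.round(1).tolist(),[ray(f,*q,20).round(0).tolist() for q in b])
go((590,156),100,-5)
E
```

```text
t: 8.8
position: [477.2, -397.9, 112.4]
tcp_rot: [1.773, 2.574, -0.006]
ft_force: [0.7, 0.1, 1.3]
finger_gap: 15.3
blue ((636.3, 152.9), (199.4, 163.2), 85.0)
[[178.8000030517578, 182.89999389648438], [184.89999389648438, 121.4000015258789], [263.5, 129.10000610351562], [257.3999938964844, 190.60000610351562]] [[564.0, 259.0], [727.0, 251.0], [708.0, 47.0], [545.0, 60.0]]
yel ((622.9, -142.3), (201.7, 166.3), 82.3)
[[293.5, 187.60000610351562], [302.20001220703125, 125.5], [381.3999938964844, 136.60000610351562], [372.6000061035156, 198.8000030517578]] [[554.0, -31.0], [719.0, -54.0], [691.0, -258.0], [527.0, -231.0]]
t 8.85 pos [ 475.4 -396.   108.6] jaw dir 20.9 tilt [ 0.007 -0.008 -1.   ] q6 -1.2 gap 15.6 F [-0.4 -0.3 -0.7]
delta tool mm [475.1 303.6   5.2]
wz needed rad 0.451 deg world -25.9
```

View pics/t1.png

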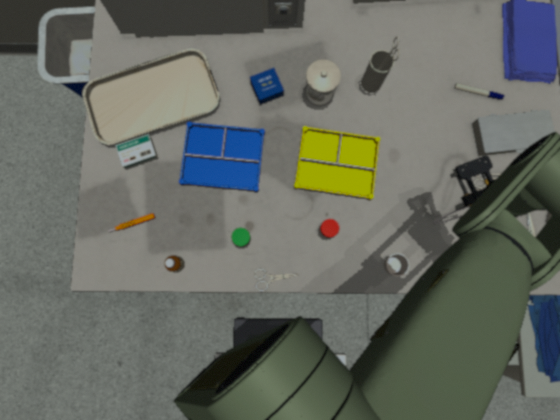

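```bash
python3 -m pendant '[{"jaw":0.8,"tx":0,"ty":0,"tz":0,"wx":0,"wy":0,"wz":0.11},{"jaw":0.8,"tx":0,"ty":0,"tz":0,"wx":0,"wy":0,"wz":0.12},{"jaw":0.8,"tx":0,"ty":0,"tz":0,"wx":0,"wy":0,"wz":0.12},{"jaw":0.8,"tx":0,"ty":0,"tz":0,"wx":0,"wy":0,"wz":0.1},{"jaw":0.8,"tx":0,"ty":0,"tz":0,"wx":0,"wy":0,"wz":0}]' && python3 -m pendant '[{"jaw":0.8,"tx":0.03,"ty":0.004,"tz":0,"wx":0,"wy":0,"wz":0},{"jaw":0.8,"tx":0.04,"ty":0.005,"tz":0,"wx":0,"wy":0,"wz":0},{"jaw":0.8,"tx":0.04,"ty":0.005,"tz":0,"wx":0,"wy":0,"wz":0},{"jaw":0.8,"tx":0.04,"ty":0.005,"tz":0,"wx":0,"wy":0,"wz":0},{"jaw":0.8,"tx":0.04,"ty":0.005,"tz":0,"wx":0,"wy":0,"wz":0}]' && python3 -m pendant '[{"jaw":0.8,"tx":0.04,"ty":0.005,"tz":0,"wx":0,"wy":0,"wz":0},{"jaw":0.8,"tx":0.04,"ty":0.005,"tz":0,"wx":0,"wy":0,"wz":0},{"jaw":0.8,"tx":0.04,"ty":0.005,"tz":0,"wx":0,"wy":0,"wz":0},{"jaw":0.8,"tx":0.04,"ty":0.005,"tz":0,"wx":0,"wy":0,"wz":0},{"jaw":0.8,"tx":0.04,"ty":0.005,"tz":0,"wx":0,"wy":0,"wz":0}]' ; python3 - <<'E'
from h import *
go((594,156.5),80,-5)
E
```

```text
t: 9.35
position: [471.6, -391.9, 101.1]
tcp_rot: [-2.312, -2.122, -0.0]
ft_force: [-0.0, 0.3, -0.6]
finger_gap: 15.7
t: 9.85
position: [512.2, -203.9, 101.9]
tcp_rot: [-2.311, -2.125, 0.001]
ft_force: [0.3, 0.3, -0.8]
finger_gap: 15.8
t: 10.35
position: [554.2, -7.0, 102.0]
tcp_rot: [-2.311, -2.126, 0.002]
ft_force: [0.3, -0.4, -0.1]
finger_gap: 16.0
t 10.35 pos [554.2  -7.  102. ] jaw dir -4.8 tilt [-0.002  0.    -1.   ] q6 -0.09 gap 16.0 F [ 0.3 -0.4 -0.1]
delta tool mm [166.2  26.   22. ]
wz needed rad 0.004 deg world -0.2
```

```bash
python3 -m pendant '[{"jaw":0.8,"tx":0.04,"ty":0.005,"tz":0,"wx":0,"wy":0,"wz":0},{"jaw":0.8,"tx":0.04,"ty":0.006,"tz":0,"wx":0,"wy":0,"wz":0},{"jaw":0.8,"tx":0.04,"ty":0.006,"tz":0,"wx":0,"wy":0,"wz":0},{"jaw":0.8,"tx":0.036,"ty":0.007,"tz":0.02,"wx":0,"wy":0,"wz":0},{"jaw":0.8,"tx":0,"ty":0,"tz":0,"wx":0,"wy":0,"wz":0}]'; python3 -m pendant '[{"jaw":0.8,"tx":0,"ty":0,"tz":0,"wx":0,"wy":0,"wz":0}]'; python3 - <<'E'
from h import *
go((594,156.5),-16,-5)
f=grab_frame("wrist");cv2.imwrite("pics/w9.png",f["color"][:,:,::-1])
o=np.array([636.3,152.9]);a=np.radians(-5);X=np.array([np.cos(a),np.sin(a)]);Y=np.array([-np.sin(a),np.cos(a)])
for x,y in((-81,-100),(-81,100),(-7,-100),(-7,100),(-42,0),(81,-100),(81,100)):
  w=o+X*x+Y*y;print(x,y,w.round(1),proj(f,[*w,20]).round(0))
E
```

```text
t: 10.85
position: [589.8, 148.6, 79.2]
tcp_rot: [-2.304, -2.129, 0.006]
ft_force: [-1.6, -0.4, -1.0]
finger_gap: 15.4
t: 10.95
position: [590.7, 144.9, 81.1]
tcp_rot: [-2.31, -2.127, 0.006]
ft_force: [-0.6, -0.7, 0.2]
finger_gap: 16.0
t 10.95 pos [590.7 144.9  81.1] jaw dir -4.7 tilt [-0.004 -0.001 -1.   ] q6 0.18 gap 16.0 F [-0.6 -0.7  0.2]
delta tool mm [11.9  2.7 97.1]
wz needed rad 0.005 deg world -0.3
-81 -100 [546.9  60.3] [245. 303.]
-81 100 [564.3 259.6] [239.  75.]
-7 -100 [620.6  53.9] [324. 303.]
-7 100 [638.  253.1] [333.  75.]
-42 0 [594.5 156.6] [287. 199.]
81 -100 [708.3  46.2] [417. 304.]
81 100 [725.7 245.5] [444.  76.]
```

View pics/w9.png

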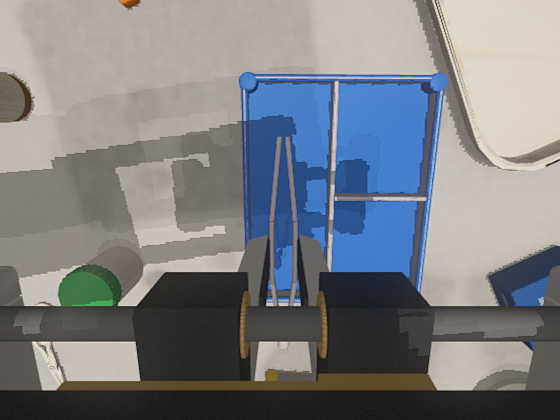

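```bash
python3 -m pendant '[{"jaw":0.8,"tx":0.012,"ty":0.002,"tz":0.02,"wx":0,"wy":0,"wz":0},{"jaw":0.8,"tx":0,"ty":0,"tz":0.03,"wx":0,"wy":0,"wz":0},{"jaw":0.8,"tx":0,"ty":0,"tz":0.02,"wx":0,"wy":0,"wz":0},{"jaw":0.8,"tx":0,"ty":0,"tz":0,"wx":0,"wy":0,"wz":0},{"jaw":0.8,"tx":0,"ty":0,"tz":0,"wx":0,"wy":0,"wz":0}]'; python3 - <<'E'
from h import *
go((594,156.5),-22,-5)
f=grab_frame("wrist");cv2.imwrite("pics/w10.png",f["color"][:,:,::-1])
E
```

```text
t: 11.5
position: [595.6, 155.1, 13.5]
tcp_rot: [2.316, 2.122, -0.0]
ft_force: [-0.2, 0.5, 0.0]
finger_gap: 15.8
t 11.5 pos [595.6 155.1  13.5] jaw dir -5.0 tilt [ 0. -0. -1.] q6 0.2 gap 15.8 F [-0.2  0.5  0. ]
delta tool mm [ 1.3 -1.7 35.5]
wz needed rad -0.0 deg world 0.0
```

View pics/w10.png

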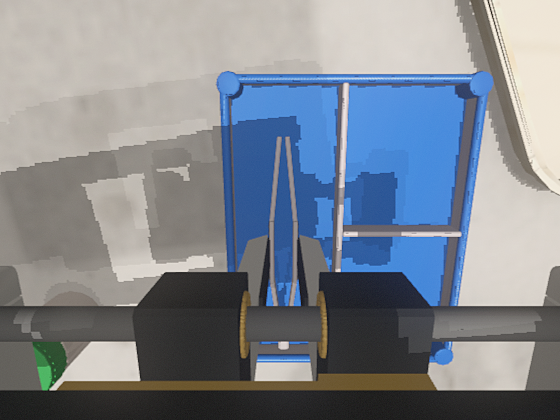

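```bash
python3 -m pendant '[{"jaw":0.8,"tx":0,"ty":-0.001,"tz":0.02,"wx":0,"wy":0,"wz":0},{"jaw":0.8,"tx":0,"ty":0,"tz":0.01,"wx":0,"wy":0,"wz":0},{"jaw":0.8,"tx":0,"ty":0,"tz":0.003,"wx":0,"wy":0,"wz":0},{"jaw":0.8,"tx":0,"ty":0,"tz":0,"wx":0,"wy":0,"wz":0}]'; python3 -m pendant '[{"jaw":0.8,"tx":0,"ty":0,"tz":0.002,"wx":0,"wy":0,"wz":0},{"jaw":0.8,"tx":0,"ty":0,"tz":0,"wx":0,"wy":0,"wz":0}]'
```

```text
t: 11.95
position: [594.4, 156.3, -19.9]
tcp_rot: [-2.315, -2.124, 0.0]
ft_force: [0.9, -0.1, 0.6]
finger_gap: 15.4
t: 12.15
position: [594.9, 156.6, -21.5]
tcp_rot: [2.314, 2.124, 0.001]
ft_force: [0.2, -0.3, -0.7]
finger_gap: 15.8
```

```bash
python3 -m pendant '[{"jaw":0.8,"tx":0,"ty":0,"tz":0.001,"wx":0,"wy":0,"wz":0},{"jaw":0.8,"tx":0,"ty":0,"tz":0,"wx":0,"wy":0,"wz":0}]'; python3 -m pendant '[{"jaw":0.8,"tx":0,"ty":0,"tz":0.001,"wx":0,"wy":0,"wz":0},{"jaw":0.8,"tx":0,"ty":0,"tz":0,"wx":0,"wy":0,"wz":0}]'
```

```text
t: 12.35
position: [594.5, 156.5, -22.9]
tcp_rot: [2.315, 2.124, 0.0]
ft_force: [-0.3, 0.0, -0.4]
finger_gap: 15.9
t: 12.55
position: [594.6, 156.6, -23.1]
tcp_rot: [2.315, 2.124, 0.0]
ft_force: [-1.9, -0.0, 4.6]
finger_gap: 15.5
```

```bash
python3 -m pendant '[{"jaw":0.5,"tx":0,"ty":0,"tz":0,"wx":0,"wy":0,"wz":0},{"jaw":0.4,"tx":0,"ty":0,"tz":0,"wx":0,"wy":0,"wz":0},{"jaw":0.4,"tx":0,"ty":0,"tz":0,"wx":0,"wy":0,"wz":0}]'; python3 -m pendant '[{"jaw":0.4,"tx":0,"ty":0,"tz":-0.02,"wx":0,"wy":0,"wz":0},{"jaw":0.4,"tx":0,"ty":0,"tz":-0.04,"wx":0,"wy":0,"wz":0},{"jaw":-0.4,"tx":0,"ty":0,"tz":-0.045,"wx":0,"wy":0,"wz":0},{"jaw":-1,"tx":0,"ty":0,"tz":-0.045,"wx":0,"wy":0,"wz":0},{"jaw":-1,"tx":0,"ty":0,"tz":0,"wx":0,"wy":0,"wz":0}]';python3 - <<'E'
from h import *
go((361,-276.6),120,0)
f=grab_frame("wrist");cv2.imwrite("pics/w11.png",f["color"][:,:,::-1])
E
```

```text
t: 12.85
position: [594.3, 156.5, -24.3]
tcp_rot: [-2.315, -2.124, 0.0]
ft_force: [-1.4, 0.1, 0.1]
finger_gap: 28.0
t: 13.35
position: [600.5, 157.3, 134.5]
tcp_rot: [2.308, 2.118, 0.02]
ft_force: [0.8, -0.6, -0.7]
finger_gap: 48.9
t 13.35 pos [600.5 157.3 134.5] jaw dir -4.9 tilt [ 0.016  0.002 -1.   ] q6 0.2 gap 48.9 F [ 0.8 -0.6 -0.7]
delta tool mm [-452.9 -201.6    9.9]
wz needed rad -0.086 deg world 4.9
```

View pics/w11.png

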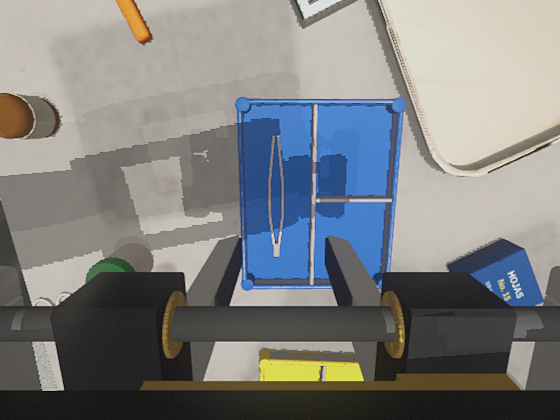

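```bash
python3 -m pendant '[{"jaw":-1,"tx":-0.03,"ty":-0.014,"tz":0,"wx":0,"wy":0,"wz":0},{"jaw":-1,"tx":-0.04,"ty":-0.018,"tz":0,"wx":0,"wy":0,"wz":0},{"jaw":-1,"tx":-0.04,"ty":-0.018,"tz":0,"wx":0,"wy":0,"wz":0},{"jaw":-1,"tx":-0.04,"ty":-0.018,"tz":0,"wx":0,"wy":0,"wz":0},{"jaw":-1,"tx":-0.04,"ty":-0.018,"tz":0,"wx":0,"wy":0,"wz":0}]' && python3 -m pendant '[{"jaw":-1,"tx":-0.04,"ty":-0.018,"tz":0,"wx":0,"wy":0,"wz":0},{"jaw":-1,"tx":-0.04,"ty":-0.018,"tz":0,"wx":0,"wy":0,"wz":0},{"jaw":-1,"tx":-0.04,"ty":-0.018,"tz":0,"wx":0,"wy":0,"wz":0},{"jaw":-1,"tx":-0.04,"ty":-0.018,"tz":0,"wx":0,"wy":0,"wz":0},{"jaw":-1,"tx":-0.04,"ty":-0.018,"tz":0,"wx":0,"wy":0,"wz":0}]' ; python3 -m pendant '[{"jaw":-1,"tx":-0.04,"ty":-0.018,"tz":0,"wx":0,"wy":0,"wz":0},{"jaw":-1,"tx":0,"ty":0,"tz":0,"wx":0,"wy":0,"wz":0},{"jaw":-1,"tx":0,"ty":0,"tz":0,"wx":0,"wy":0,"wz":0}]'; python3 - <<'E'
from h import *
go((361,-276.6),120,-5)
f=grab_frame("wrist");cv2.imwrite("pics/w12.png",f["color"][:,:,::-1])
print(proj(f,[361,-277,50]))
E
```

```text
t: 13.9
position: [489.8, -26.3, 123.9]
tcp_rot: [-2.312, -2.123, 0.003]
ft_force: [0.8, -1.2, -0.1]
finger_gap: 92.2
t: 14.4
position: [383.3, -217.3, 124.2]
tcp_rot: [-2.312, -2.122, 0.0]
ft_force: [-0.5, -0.7, 0.5]
finger_gap: 93.8
t: 14.7
position: [362.9, -254.9, 124.4]
tcp_rot: [-2.316, -2.118, -0.001]
ft_force: [0.4, -0.2, 0.4]
finger_gap: 93.8
t 14.7 pos [ 362.9 -254.9  124.4] jaw dir -5.1 tilt [-0.002  0.003 -1.   ] q6 -0.72 gap 93.8 F [ 0.4 -0.2  0.4]
delta tool mm [-21.8   0.1   4.4]
wz needed rad -0.002 deg world 0.1
[283.90391153 231.94196982]
```

View pics/w12.png

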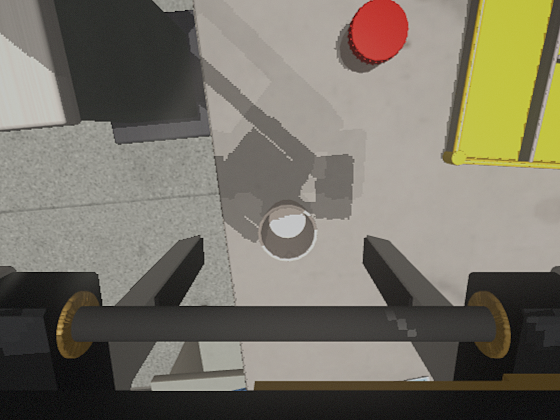

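```bash
python3 - <<'E'
from h import *
f=grab_frame("wrist")
h=f["color"][190:270,240:340]
p=ray(f,287.5,232,50);print(p,ray(f,258,232,50),ray(f,317,232,50))
go(p,-8,-5)
E
```

```text
[ 364.95632729 -276.67742687] [ 337.59722881 -274.33538551] [ 392.30518889 -279.01859191]
t 14.8 pos [ 363.9 -253.8  124.8] jaw dir -4.9 tilt [-0.001  0.002 -1.   ] q6 -0.72 gap 93.8 F [ 0.2  0.5 -1.2]
delta tool mm [-23.    3.2 132.8]
wz needed rad 0.002 deg world -0.1
```

```bash
python3 -m pendant '[{"jaw":-1,"tx":-0.023,"ty":0.003,"tz":0,"wx":0,"wy":0,"wz":0},{"jaw":-1,"tx":0,"ty":0,"tz":0.045,"wx":0,"wy":0,"wz":0},{"jaw":-1,"tx":0,"ty":0,"tz":0.045,"wx":0,"wy":0,"wz":0},{"jaw":-1,"tx":0,"ty":0,"tz":0,"wx":0,"wy":0,"wz":0},{"jaw":-1,"tx":0,"ty":0,"tz":0,"wx":0,"wy":0,"wz":0}]';python3 - <<'E'
from h import *
go((364.5,-276.7),-8,-5)
f=grab_frame("wrist");cv2.imwrite("pics/w13.png",f["color"][:,:,::-1])
E
```

```text
t: 15.3
position: [365.2, -276.6, 35.5]
tcp_rot: [-2.31, -2.125, -0.0]
ft_force: [-0.0, -0.8, 0.6]
finger_gap: 93.6
t 15.3 pos [ 365.2 -276.6   35.5] jaw dir -4.8 tilt [-0.002  0.002 -1.   ] q6 -0.75 gap 93.6 F [-0.  -0.8  0.6]
delta tool mm [-0.3 -0.6 43.5]
wz needed rad 0.004 deg world -0.2
```

View pics/w13.png

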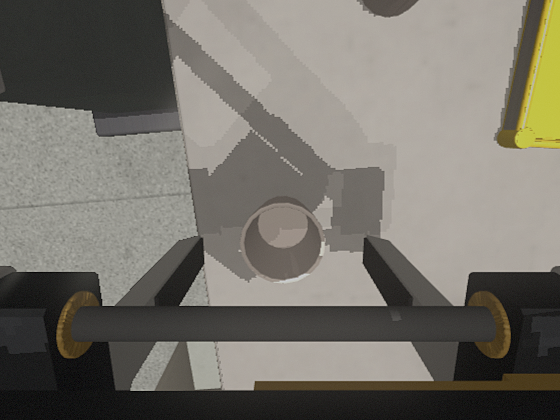

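```bash
python3 -m pendant '[{"jaw":-1,"tx":0,"ty":0,"tz":0.03,"wx":0,"wy":0,"wz":0},{"jaw":-1,"tx":0,"ty":0,"tz":0.013,"wx":0,"wy":0,"wz":0},{"jaw":0,"tx":0,"ty":0,"tz":0,"wx":0,"wy":0,"wz":0},{"jaw":0,"tx":0,"ty":0,"tz":0,"wx":0,"wy":0,"wz":0},{"jaw":0,"tx":0,"ty":0,"tz":0,"wx":0,"wy":0,"wz":0}]' 15; python3 -m pendant '[{"jaw":0,"tx":0,"ty":0,"tz":0,"wx":0,"wy":0,"wz":0},{"jaw":0,"tx":0,"ty":0,"tz":0,"wx":0,"wy":0,"wz":0}]'
```

```text
t: 15.85
position: [366.8, -280.0, -4.9]
tcp_rot: [2.311, 2.121, -0.0]
ft_force: [-1.2, 0.4, -0.1]
finger_gap: 73.4
t: 16.05
position: [365.7, -279.1, -6.1]
tcp_rot: [2.314, 2.123, -0.0]
ft_force: [-0.9, -0.3, 0.4]
finger_gap: 56.8
```

```bash
python3 -m pendant '[{"jaw":0.1,"tx":0,"ty":0,"tz":0,"wx":0,"wy":0,"wz":0},{"jaw":0.1,"tx":0,"ty":0,"tz":0,"wx":0,"wy":0,"wz":0},{"jaw":0.1,"tx":0,"ty":0,"tz":0,"wx":0,"wy":0,"wz":0}]' 15;  python3 -m pendant '[{"jaw":0.1,"tx":0,"ty":0,"tz":-0.01,"wx":0,"wy":0,"wz":0},{"jaw":0.1,"tx":0,"ty":0,"tz":-0.03,"wx":0,"wy":0,"wz":0},{"jaw":0.1,"tx":0,"ty":0,"tz":-0.04,"wx":0,"wy":0,"wz":0},{"jaw":0.1,"tx":0,"ty":0,"tz":-0.04,"wx":0,"wy":0,"wz":0},{"jaw":0.1,"tx":0,"ty":0,"tz":0,"wx":0,"wy":0,"wz":0}]'; python3 - <<'E'
from h import *
o=np.array([636.3,152.9]);a=np.radians(-5);X=np.array([np.cos(a),np.sin(a)]);Y=np.array([-np.sin(a),np.cos(a)])
print(o+37*X+49*Y,o+37*X-49*Y)
go(o+37*X-49*Y,110,-5)
f=grab_frame("wrist");cv2.imwrite("pics/w14.png",f["color"][:,:,::-1])
E
```

```text
t: 16.35
position: [365.6, -279.0, -6.3]
tcp_rot: [2.314, 2.123, -0.0]
ft_force: [-1.0, 0.4, 5.6]
finger_gap: 54.7
t: 16.85
position: [368.7, -282.3, 119.3]
tcp_rot: [2.305, 2.115, -0.0]
ft_force: [1.2, -1.0, -0.7]
finger_gap: 55.0
[677.42983522 198.48877772] [668.88857243 100.86169731]
t 16.85 pos [ 368.7 -282.3  119.3] jaw dir -4.9 tilt [ 0.009 -0.009 -1.   ] q6 -0.75 gap 55.0 F [ 1.2 -1.  -0.7]
delta tool mm [407.6 266.1   8.3]
wz needed rad 0.001 deg world -0.1
```

View pics/w14.png

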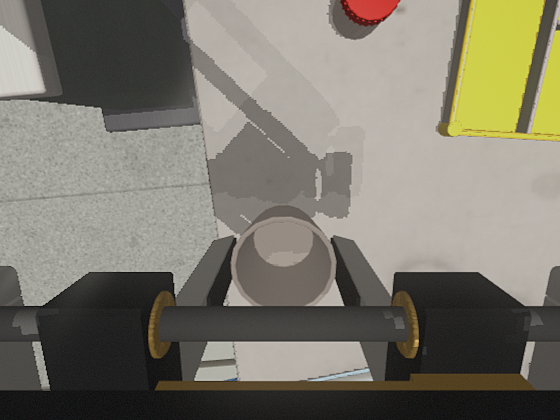

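```bash
python3 -m pendant '[{"jaw":0.1,"tx":0.024,"ty":0.016,"tz":0,"wx":0,"wy":0,"wz":0},{"jaw":0.1,"tx":0.034,"ty":0.022,"tz":0,"wx":0,"wy":0,"wz":0},{"jaw":0.1,"tx":0.034,"ty":0.022,"tz":0,"wx":0,"wy":0,"wz":0},{"jaw":0.1,"tx":0.034,"ty":0.022,"tz":0,"wx":0,"wy":0,"wz":0},{"jaw":0.1,"tx":0.034,"ty":0.022,"tz":0,"wx":0,"wy":0,"wz":0}]' && python3 -m pendant '[{"jaw":0.1,"tx":0.034,"ty":0.022,"tz":0,"wx":0,"wy":0,"wz":0},{"jaw":0.1,"tx":0.034,"ty":0.022,"tz":0,"wx":0,"wy":0,"wz":0},{"jaw":0.1,"tx":0.034,"ty":0.022,"tz":0,"wx":0,"wy":0,"wz":0},{"jaw":0.1,"tx":0.034,"ty":0.022,"tz":0,"wx":0,"wy":0,"wz":0},{"jaw":0.1,"tx":0.034,"ty":0.022,"tz":0,"wx":0,"wy":0,"wz":0}]' && python3 -m pendant '[{"jaw":0.1,"tx":0.03,"ty":0.02,"tz":0,"wx":0,"wy":0,"wz":0},{"jaw":0.1,"tx":0.02,"ty":0.015,"tz":0,"wx":0,"wy":0,"wz":0},{"jaw":0.1,"tx":0,"ty":0,"tz":0,"wx":0,"wy":0,"wz":0},{"jaw":0.1,"tx":0,"ty":0,"tz":0,"wx":0,"wy":0,"wz":0}]';python3 - <<'E'
from h import *
go((669,101),110,-5)
f=grab_frame("wrist");cv2.imwrite("pics/w15.png",f["color"][:,:,::-1])
p=state()["position"];M=R.from_rotvec(state()["tcp_rot"]).as_matrix()
for x in(0,-10,10): print(proj(f,p-M[:,2]*58+M[:,0]*x))
E
```

```text
t: 17.4
position: [481.6, -125.9, 111.0]
tcp_rot: [-2.313, -2.121, 0.002]
ft_force: [0.4, -0.1, -0.8]
finger_gap: 54.8
t: 17.9
position: [605.7, 33.6, 110.5]
tcp_rot: [-2.312, -2.122, 0.005]
ft_force: [1.1, 0.0, 0.1]
finger_gap: 54.7
t: 18.3
position: [644.2, 78.8, 110.6]
tcp_rot: [-2.312, -2.123, 0.006]
ft_force: [-1.3, -1.3, -0.8]
finger_gap: 54.6
t 18.3 pos [644.2  78.8 110.6] jaw dir -4.9 tilt [-0.004 -0.    -1.   ] q6 0.07 gap 54.6 F [-1.3 -1.3 -0.8]
delta tool mm [24.2 22.9  0.5]
wz needed rad 0.002 deg world -0.1
[284.0484697  271.02149324]
[283.99875761 288.76350006]
[284.09963662 252.76026068]
```

View pics/w15.png

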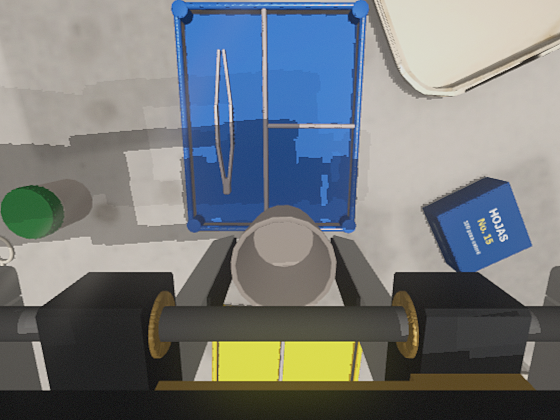

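```bash
python3 -m pendant '[{"jaw":0.1,"tx":0.02,"ty":0.023,"tz":0,"wx":0,"wy":0,"wz":0},{"jaw":0.1,"tx":0,"ty":0,"tz":0.03,"wx":0,"wy":0,"wz":0},{"jaw":0.1,"tx":0,"ty":0,"tz":0.04,"wx":0,"wy":0,"wz":0},{"jaw":0.1,"tx":0,"ty":0,"tz":0,"wx":0,"wy":0,"wz":0},{"jaw":0.1,"tx":0,"ty":0,"tz":0,"wx":0,"wy":0,"wz":0}]';python3 - <<'E'
from h import *
go((668.5,96),-2.5,-5)
f=grab_frame("wrist");cv2.imwrite("pics/w16.png",f["color"][:,:,::-1])
E
```

```text
t: 18.85
position: [668.7, 95.6, 41.9]
tcp_rot: [-2.315, -2.121, 0.004]
ft_force: [1.1, 0.3, 0.4]
finger_gap: 54.7
t 18.85 pos [668.7  95.6  41.9] jaw dir -5.0 tilt [-0.004 -0.    -1.   ] q6 0.1 gap 54.7 F [1.1 0.3 0.4]
delta tool mm [ 0.4 -0.1 44.4]
wz needed rad -0.0 deg world 0.0
```

View pics/w16.png

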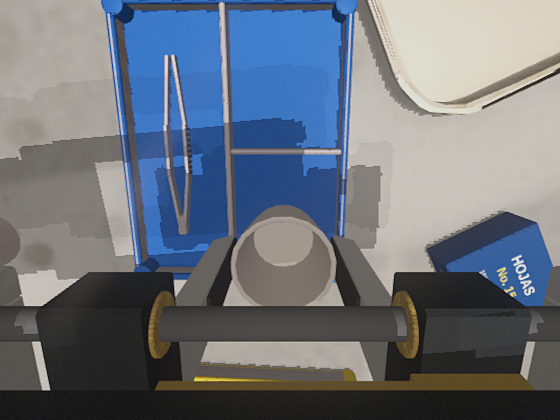

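```bash
python3 -m pendant '[{"jaw":0.1,"tx":0.002,"ty":0,"tz":0.02,"wx":0,"wy":0,"wz":0},{"jaw":0.1,"tx":0,"ty":0,"tz":0.015,"wx":0,"wy":0,"wz":0},{"jaw":0.1,"tx":0,"ty":0,"tz":0.006,"wx":0,"wy":0,"wz":0},{"jaw":0.1,"tx":0,"ty":0,"tz":0,"wx":0,"wy":0,"wz":0},{"jaw":0.1,"tx":0,"ty":0,"tz":0,"wx":0,"wy":0,"wz":0}]'; python3 -m pendant '[{"jaw":0.1,"tx":0,"ty":0,"tz":0.0015,"wx":0,"wy":0,"wz":0},{"jaw":0.1,"tx":0,"ty":0,"tz":0,"wx":0,"wy":0,"wz":0}]'
```

```text
t: 19.4
position: [671.2, 98.6, 2.7]
tcp_rot: [2.314, 2.123, 0.001]
ft_force: [0.1, -0.5, -0.7]
finger_gap: 54.5
t: 19.6
position: [671.2, 98.7, 1.1]
tcp_rot: [2.314, 2.123, 0.001]
ft_force: [-0.4, -0.6, -0.6]
finger_gap: 54.9
```

```bash
python3 -m pendant '[{"jaw":0.1,"tx":0,"ty":0,"tz":0.002,"wx":0,"wy":0,"wz":0},{"jaw":0.1,"tx":0,"ty":0,"tz":0,"wx":0,"wy":0,"wz":0}]'; python3 -m pendant '[{"jaw":0.1,"tx":0,"ty":0,"tz":0.001,"wx":0,"wy":0,"wz":0},{"jaw":0.1,"tx":0,"ty":0,"tz":0,"wx":0,"wy":0,"wz":0}]'; python3 -m pendant '[{"jaw":0.1,"tx":0,"ty":0,"tz":0.001,"wx":0,"wy":0,"wz":0},{"jaw":0.1,"tx":0,"ty":0,"tz":0,"wx":0,"wy":0,"wz":0}]'
```

```text
t: 19.8
position: [670.6, 98.7, -1.7]
tcp_rot: [-2.315, -2.124, 0.0]
ft_force: [0.5, -0.5, -1.3]
finger_gap: 54.9
t: 20.0
position: [670.8, 98.8, -2.1]
tcp_rot: [2.315, 2.124, 0.0]
ft_force: [-1.6, -0.1, 1.5]
finger_gap: 54.5
t: 20.2
position: [670.8, 98.8, -2.2]
tcp_rot: [2.315, 2.124, 0.0]
ft_force: [-3.0, 0.4, 6.0]
finger_gap: 54.8
```

```bash
python3 -m pendant '[{"jaw":-0.3,"tx":0,"ty":0,"tz":0,"wx":0,"wy":0,"wz":0},{"jaw":-0.7,"tx":0,"ty":0,"tz":0,"wx":0,"wy":0,"wz":0},{"jaw":-0.8,"tx":0,"ty":0,"tz":0,"wx":0,"wy":0,"wz":0},{"jaw":-0.8,"tx":0,"ty":0,"tz":0,"wx":0,"wy":0,"wz":0}]'; python3 -m pendant '[{"jaw":-0.8,"tx":0,"ty":0,"tz":-0.02,"wx":0,"wy":0,"wz":0},{"jaw":-0.8,"tx":0,"ty":0,"tz":-0.04,"wx":0,"wy":0,"wz":0},{"jaw":-0.8,"tx":0,"ty":0,"tz":-0.045,"wx":0,"wy":0,"wz":0},{"jaw":-1,"tx":0,"ty":0,"tz":-0.02,"wx":0,"wy":0,"wz":0},{"jaw":-1,"tx":0,"ty":0,"tz":0,"wx":0,"wy":0,"wz":0}]';python3 - <<'E'
from h import *
go((361,257.5),120,-5)
f=grab_frame("wrist");cv2.imwrite("pics/w17.png",f["color"][:,:,::-1])
E
```

```text
t: 20.6
position: [670.5, 98.7, -3.9]
tcp_rot: [-2.315, -2.124, 0.0]
ft_force: [-0.0, 0.3, 0.5]
finger_gap: 81.8
t: 21.1
position: [674.3, 98.8, 126.7]
tcp_rot: [2.31, 2.12, 0.011]
ft_force: [0.8, -0.1, 0.6]
finger_gap: 93.5
t 21.1 pos [674.3  98.8 126.7] jaw dir -4.9 tilt [ 0.01  0.   -1.  ] q6 0.1 gap 93.5 F [ 0.8 -0.1  0.6]
delta tool mm [ 131.2 -325.9    3.7]
wz needed rad 0.001 deg world -0.1
```

View pics/w17.png

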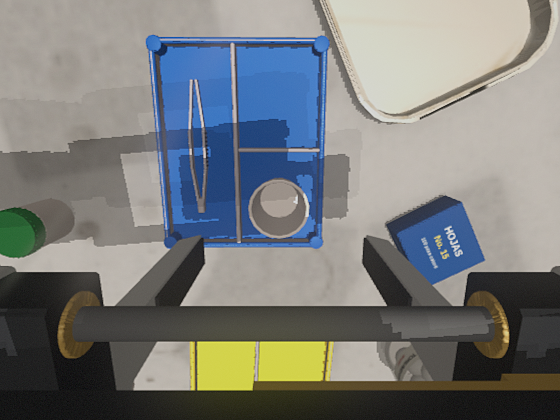

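```bash
python3 -m pendant '[{"jaw":-1,"tx":0.012,"ty":-0.03,"tz":0,"wx":0,"wy":0,"wz":0},{"jaw":-1,"tx":0.014,"ty":-0.04,"tz":0,"wx":0,"wy":0,"wz":0},{"jaw":-1,"tx":0.014,"ty":-0.04,"tz":0,"wx":0,"wy":0,"wz":0},{"jaw":-1,"tx":0.014,"ty":-0.04,"tz":0,"wx":0,"wy":0,"wz":0},{"jaw":-1,"tx":0.014,"ty":-0.04,"tz":0,"wx":0,"wy":0,"wz":0}]'; python3 -m pendant '[{"jaw":-1,"tx":0.014,"ty":-0.04,"tz":0,"wx":0,"wy":0,"wz":0},{"jaw":-1,"tx":0.014,"ty":-0.04,"tz":0,"wx":0,"wy":0,"wz":0},{"jaw":-1,"tx":0.014,"ty":-0.04,"tz":0,"wx":0,"wy":0,"wz":0},{"jaw":-1,"tx":0,"ty":-0.012,"tz":0,"wx":0,"wy":0,"wz":0},{"jaw":-1,"tx":0,"ty":0,"tz":0,"wx":0,"wy":0,"wz":0}]';python3 -m pendant '[{"jaw":-1,"tx":0,"ty":0,"tz":0,"wx":0,"wy":0,"wz":0}]'; python3 - <<'E'
from h import *
go((361,257.5),120,-5)
f=grab_frame("wrist");cv2.imwrite("pics/w18.png",f["color"][:,:,::-1])
print(proj(f,[361,257.5,80]))
E
```

```text
t: 21.65
position: [483.3, 182.7, 118.2]
tcp_rot: [-2.313, -2.121, 0.008]
ft_force: [-0.5, 0.0, 0.3]
finger_gap: 94.1
t: 22.15
position: [356.5, 235.5, 119.4]
tcp_rot: [-2.312, -2.126, 0.006]
ft_force: [0.6, -1.0, 0.9]
finger_gap: 93.9
t: 22.25
position: [359.7, 235.5, 120.7]
tcp_rot: [2.315, 2.124, -0.001]
ft_force: [0.9, 0.8, 0.5]
finger_gap: 93.8
t 22.25 pos [359.7 235.5 120.7] jaw dir -4.9 tilt [-0.    -0.001 -1.   ] q6 0.46 gap 93.8 F [0.9 0.8 0.5]
delta tool mm [22.  -0.6  0.6]
wz needed rad 0.001 deg world -0.1
[283.03931626 191.65887647]
```

View pics/w18.png

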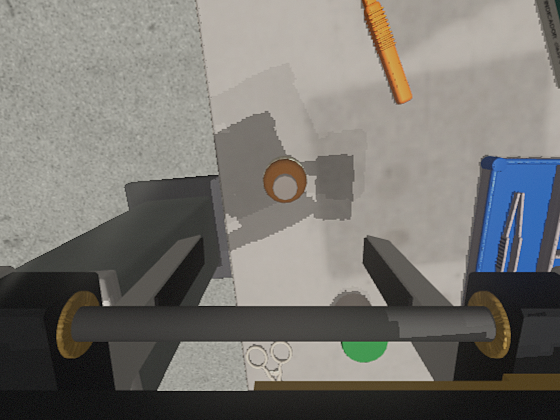

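```bash
python3 -m pendant '[{"jaw":-1,"tx":0.025,"ty":0.0015,"tz":0,"wx":0,"wy":0,"wz":0},{"jaw":-1,"tx":0,"ty":0,"tz":0.03,"wx":0,"wy":0,"wz":0},{"jaw":-1,"tx":0,"ty":0,"tz":0.035,"wx":0,"wy":0,"wz":0},{"jaw":-1,"tx":0,"ty":0,"tz":0,"wx":0,"wy":0,"wz":0},{"jaw":-1,"tx":0,"ty":0,"tz":0,"wx":0,"wy":0,"wz":0}]';python3 - <<'E'
from h import *
go((361,260),-5,-5)
f=grab_frame("wrist");cv2.imwrite("pics/w19.png",f["color"][:,:,::-1])
E
```

```text
t: 22.8
position: [363.5, 260.1, 56.1]
tcp_rot: [-2.316, -2.122, 0.003]
ft_force: [1.3, -0.6, 1.2]
finger_gap: 93.9
t 22.8 pos [363.5 260.1  56.1] jaw dir -5.0 tilt [-0.002 -0.001 -1.   ] q6 0.51 gap 93.9 F [ 1.3 -0.6  1.2]
delta tool mm [-0.2 -2.4 61.1]
wz needed rad -0.0 deg world 0.0
```

View pics/w19.png

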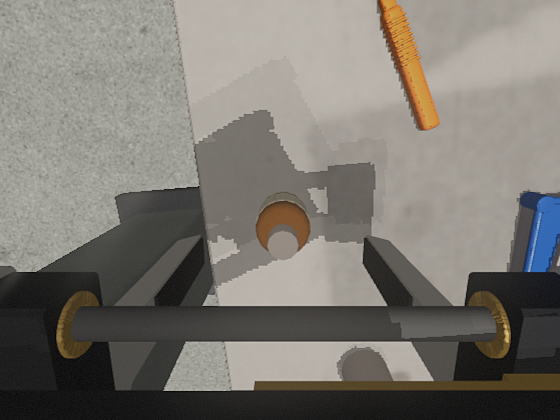

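```bash
python3 -m pendant '[{"jaw":-1,"tx":0,"ty":-0.001,"tz":0.03,"wx":0,"wy":0,"wz":0},{"jaw":-1,"tx":0,"ty":0,"tz":0.03,"wx":0,"wy":0,"wz":0},{"jaw":-1,"tx":0,"ty":0,"tz":0,"wx":0,"wy":0,"wz":0},{"jaw":0,"tx":0,"ty":0,"tz":0,"wx":0,"wy":0,"wz":0},{"jaw":0.4,"tx":0,"ty":0,"tz":0,"wx":0,"wy":0,"wz":0}]' 20; python3 -m pendant '[{"jaw":0.4,"tx":0,"ty":0,"tz":0,"wx":0,"wy":0,"wz":0},{"jaw":0.4,"tx":0,"ty":0,"tz":0,"wx":0,"wy":0,"wz":0},{"jaw":0.4,"tx":0,"ty":0,"tz":0,"wx":0,"wy":0,"wz":0},{"jaw":0.4,"tx":0,"ty":0,"tz":0,"wx":0,"wy":0,"wz":0},{"jaw":0.4,"tx":0,"ty":0,"tz":0,"wx":0,"wy":0,"wz":0}]'
```

```text
t: 23.35
position: [364.3, 261.8, -1.3]
tcp_rot: [2.314, 2.123, 0.007]
ft_force: [0.1, 0.9, 0.7]
finger_gap: 81.3
t: 23.85
position: [362.1, 260.9, -3.4]
tcp_rot: [2.315, 2.124, 0.0]
ft_force: [2.4, -0.5, 0.4]
finger_gap: 41.4
```

```bash
python3 -m pendant '[{"jaw":0.5,"tx":0,"ty":0,"tz":0,"wx":0,"wy":0,"wz":0},{"jaw":0.5,"tx":0,"ty":0,"tz":0,"wx":0,"wy":0,"wz":0}]' 25; python3 -m pendant '[{"jaw":0.5,"tx":0,"ty":0,"tz":-0.01,"wx":0,"wy":0,"wz":0},{"jaw":0.5,"tx":0,"ty":0,"tz":-0.03,"wx":0,"wy":0,"wz":0},{"jaw":0.5,"tx":0,"ty":0,"tz":-0.04,"wx":0,"wy":0,"wz":0},{"jaw":0.5,"tx":0,"ty":0,"tz":-0.03,"wx":0,"wy":0,"wz":0},{"jaw":0.5,"tx":0,"ty":0,"tz":0,"wx":0,"wy":0,"wz":0}]'; python3 - <<'E'
from h import *
go((677.4,198.5),105,-5)
f=grab_frame("wrist");cv2.imwrite("pics/w20.png",f["color"][:,:,::-1])
E
```

```text
t: 24.05
position: [362.3, 260.9, -3.4]
tcp_rot: [2.315, 2.124, 0.001]
ft_force: [0.6, -0.4, -0.2]
finger_gap: 39.5
t: 24.55
position: [365.7, 262.7, 111.5]
tcp_rot: [2.313, 2.122, 0.016]
ft_force: [0.2, 0.5, -1.1]
finger_gap: 39.0
t 24.55 pos [365.7 262.7 111.5] jaw dir -4.9 tilt [ 0.009  0.004 -1.   ] q6 0.52 gap 39.0 F [ 0.2  0.5 -1.1]
delta tool mm [-37.3 316.    9.1]
wz needed rad 0.001 deg world -0.1
```

View pics/w20.png

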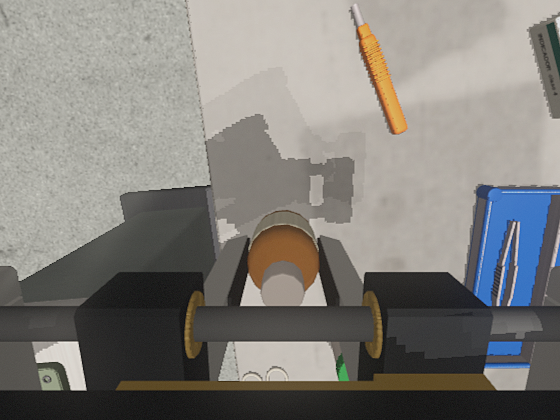

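```bash
python3 -m pendant '[{"jaw":0.5,"tx":-0.003,"ty":0.025,"tz":0,"wx":0,"wy":0,"wz":0},{"jaw":0.5,"tx":-0.005,"ty":0.036,"tz":0,"wx":0,"wy":0,"wz":0},{"jaw":0.5,"tx":-0.005,"ty":0.04,"tz":0,"wx":0,"wy":0,"wz":0},{"jaw":0.5,"tx":-0.005,"ty":0.04,"tz":0,"wx":0,"wy":0,"wz":0},{"jaw":0.5,"tx":-0.005,"ty":0.04,"tz":0,"wx":0,"wy":0,"wz":0}]'; python3 -m pendant '[{"jaw":0.5,"tx":-0.005,"ty":0.04,"tz":0,"wx":0,"wy":0,"wz":0},{"jaw":0.5,"tx":-0.005,"ty":0.04,"tz":0,"wx":0,"wy":0,"wz":0},{"jaw":0.5,"tx":-0.003,"ty":0.035,"tz":0,"wx":0,"wy":0,"wz":0},{"jaw":0.5,"tx":-0.003,"ty":0.018,"tz":0,"wx":0,"wy":0,"wz":0},{"jaw":0.5,"tx":0,"ty":0,"tz":0,"wx":0,"wy":0,"wz":0}]'; python3 -m pendant '[{"jaw":0.5,"tx":0,"ty":0,"tz":0,"wx":0,"wy":0,"wz":0}]'; python3 - <<'E'
from h import *
go((677.4,198.5),1,-5)
f=grab_frame("wrist");cv2.imwrite("pics/w21.png",f["color"][:,:,::-1])
E
```

```text
t: 25.1
position: [539.6, 221.4, 103.7]
tcp_rot: [-2.313, -2.122, 0.007]
ft_force: [0.9, 0.2, -0.3]
finger_gap: 39.5
t: 25.6
position: [671.7, 193.4, 102.9]
tcp_rot: [-2.316, -2.12, 0.006]
ft_force: [-1.0, 0.2, -1.0]
finger_gap: 39.4
t: 25.7
position: [669.3, 194.7, 103.6]
tcp_rot: [-2.313, -2.121, 0.007]
ft_force: [0.4, -1.1, -1.7]
finger_gap: 39.6
t 25.7 pos [669.3 194.7 103.6] jaw dir -4.9 tilt [-0.005 -0.001 -1.   ] q6 0.25 gap 39.6 F [ 0.4 -1.1 -1.7]
delta tool mm [  4.6   8.3 102.6]
wz needed rad 0.001 deg world -0.1
```

View pics/w21.png

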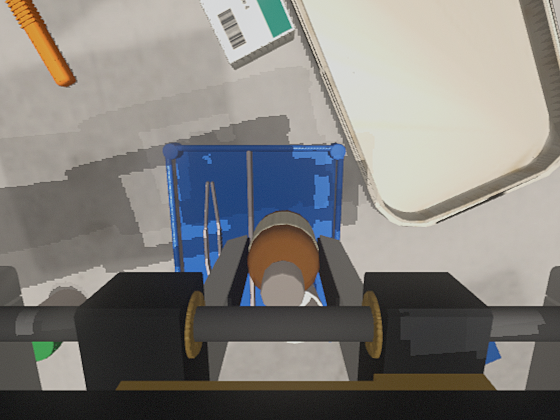

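```bash
python3 -m pendant '[{"jaw":0.5,"tx":0.004,"ty":0.0085,"tz":0.02,"wx":0,"wy":0,"wz":0},{"jaw":0.5,"tx":0,"ty":0,"tz":0.035,"wx":0,"wy":0,"wz":0},{"jaw":0.5,"tx":0,"ty":0,"tz":0.03,"wx":0,"wy":0,"wz":0},{"jaw":0.5,"tx":0,"ty":0,"tz":0.01,"wx":0,"wy":0,"wz":0},{"jaw":0.5,"tx":0,"ty":0,"tz":0,"wx":0,"wy":0,"wz":0}]';python3 -m pendant '[{"jaw":0.5,"tx":0,"ty":0,"tz":0,"wx":0,"wy":0,"wz":0}]';python3 -m pendant '[{"jaw":0.5,"tx":0,"ty":0,"tz":0,"wx":0,"wy":0,"wz":0}]'; python3 - <<'E'
from h import *
go((677.4,198.5),1,-5)
E
```

```text
t: 26.25
position: [676.9, 198.4, 8.9]
tcp_rot: [-2.312, -2.123, 0.008]
ft_force: [-0.2, -1.0, -1.4]
finger_gap: 39.5
t: 26.35
position: [680.8, 198.8, 12.9]
tcp_rot: [2.314, 2.124, 0.002]
ft_force: [0.4, -0.2, -1.4]
finger_gap: 39.4
t: 26.45
position: [682.1, 198.8, 14.2]
tcp_rot: [2.313, 2.123, 0.006]
ft_force: [0.6, 0.1, 0.7]
finger_gap: 39.0
t 26.45 pos [682.1 198.8  14.2] jaw dir -4.9 tilt [ 0.004  0.001 -1.   ] q6 0.25 gap 39.0 F [0.6 0.1 0.7]
delta tool mm [-0.7 -4.7 13.2]
wz needed rad 0.002 deg world -0.1
```

```bash
python3 -m pendant '[{"jaw":0.5,"tx":0,"ty":-0.002,"tz":0.008,"wx":0,"wy":0,"wz":0},{"jaw":0.5,"tx":0,"ty":0,"tz":0,"wx":0,"wy":0,"wz":0},{"jaw":0.5,"tx":0,"ty":0,"tz":0.001,"wx":0,"wy":0,"wz":0},{"jaw":0.5,"tx":0,"ty":0,"tz":0,"wx":0,"wy":0,"wz":0}]'; python3 -m pendant '[{"jaw":0.5,"tx":0,"ty":0,"tz":0.001,"wx":0,"wy":0,"wz":0},{"jaw":0.5,"tx":0,"ty":0,"tz":0,"wx":0,"wy":0,"wz":0}]'
```

```text
t: 26.85
position: [678.2, 198.4, 2.4]
tcp_rot: [-2.315, -2.124, 0.0]
ft_force: [0.6, 0.3, -1.4]
finger_gap: 39.0
t: 27.05
position: [678.3, 198.4, 1.3]
tcp_rot: [-2.315, -2.124, 0.0]
ft_force: [-0.3, -0.3, -1.1]
finger_gap: 39.3
```

```bash
python3 -m pendant '[{"jaw":0.5,"tx":0,"ty":0,"tz":0.001,"wx":0,"wy":0,"wz":0},{"jaw":0.5,"tx":0,"ty":0,"tz":0,"wx":0,"wy":0,"wz":0}]'; python3 -m pendant '[{"jaw":0.5,"tx":0,"ty":0,"tz":0.001,"wx":0,"wy":0,"wz":0},{"jaw":0.5,"tx":0,"ty":0,"tz":0,"wx":0,"wy":0,"wz":0}]'
```

```text
t: 27.25
position: [678.5, 198.4, 0.7]
tcp_rot: [2.315, 2.124, 0.0]
ft_force: [0.3, -0.6, 0.1]
finger_gap: 39.1
t: 27.45
position: [678.6, 198.5, 0.6]
tcp_rot: [2.315, 2.124, 0.001]
ft_force: [-2.0, -0.8, 4.1]
finger_gap: 39.2
```

```bash
python3 -m pendant '[{"jaw":0,"tx":0,"ty":0,"tz":0,"wx":0,"wy":0,"wz":0},{"jaw":-0.4,"tx":0,"ty":0,"tz":0,"wx":0,"wy":0,"wz":0},{"jaw":-0.4,"tx":0,"ty":0,"tz":0,"wx":0,"wy":0,"wz":0}]'; python3 -m pendant '[{"jaw":-0.4,"tx":0,"ty":0,"tz":-0.015,"wx":0,"wy":0,"wz":0},{"jaw":-0.4,"tx":0,"ty":0,"tz":-0.03,"wx":0,"wy":0,"wz":0},{"jaw":-0.4,"tx":0,"ty":0,"tz":-0.04,"wx":0,"wy":0,"wz":0},{"jaw":-0.4,"tx":0,"ty":0,"tz":-0.04,"wx":0,"wy":0,"wz":0},{"jaw":0,"tx":0,"ty":0,"tz":0,"wx":0,"wy":0,"wz":-0.08}]';python3 -m pendant '[{"jaw":0,"tx":0,"ty":0,"tz":0,"wx":0,"wy":0,"wz":-0.12},{"jaw":0,"tx":0,"ty":0,"tz":0,"wx":0,"wy":0,"wz":-0.12},{"jaw":0,"tx":0,"ty":0,"tz":0,"wx":0,"wy":0,"wz":-0.1},{"jaw":0,"tx":0,"ty":0,"tz":0,"wx":0,"wy":0,"wz":0}]'; python3 - <<'E'
from h import *
go((460.4,380),110,19.4)
f=grab_frame("wrist");cv2.imwrite("pics/w22.png",f["color"][:,:,::-1])
E
```

```text
t: 27.75
position: [678.2, 198.4, -1.0]
tcp_rot: [-2.315, -2.124, 0.0]
ft_force: [-0.0, -0.2, -0.3]
finger_gap: 59.8
t: 28.25
position: [684.1, 199.5, 134.8]
tcp_rot: [2.219, 2.21, 0.021]
ft_force: [1.2, 0.5, 0.4]
finger_gap: 61.1
t: 28.65
position: [678.6, 198.5, 125.7]
tcp_rot: [1.821, 2.559, 0.002]
ft_force: [-0.5, 0.4, 0.2]
finger_gap: 46.7
t 28.65 pos [678.6 198.5 125.7] jaw dir 19.1 tilt [ 0.001  0.    -1.   ] q6 -0.17 gap 46.7 F [-0.5  0.4  0.2]
delta tool mm [ 243.  -146.8   15.4]
wz needed rad -0.005 deg world 0.3
```

View pics/w22.png

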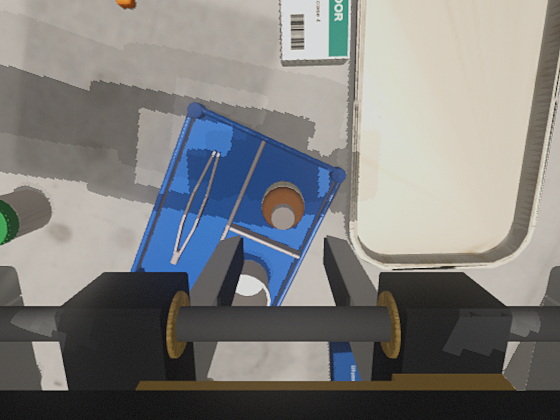

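```bash
python3 -m pendant '[{"jaw":0,"tx":0.025,"ty":-0.015,"tz":0,"wx":0,"wy":0,"wz":0},{"jaw":0,"tx":0.035,"ty":-0.021,"tz":0,"wx":0,"wy":0,"wz":0},{"jaw":0,"tx":0.035,"ty":-0.021,"tz":0,"wx":0,"wy":0,"wz":0},{"jaw":0,"tx":0.035,"ty":-0.021,"tz":0,"wx":0,"wy":0,"wz":0},{"jaw":0,"tx":0.035,"ty":-0.021,"tz":0,"wx":0,"wy":0,"wz":0}]'; python3 -m pendant '[{"jaw":0,"tx":0.035,"ty":-0.021,"tz":0,"wx":0,"wy":0,"wz":0},{"jaw":0,"tx":0.028,"ty":-0.018,"tz":0,"wx":0,"wy":0,"wz":0},{"jaw":0,"tx":0.01,"ty":-0.008,"tz":0,"wx":0,"wy":0,"wz":0},{"jaw":0,"tx":0,"ty":0,"tz":0,"wx":0,"wy":0,"wz":0},{"jaw":0,"tx":0,"ty":0,"tz":0,"wx":0,"wy":0,"wz":0}]'; python3 - <<'E'
from h import *
f=grab_frame("wrist");cv2.imwrite("pics/w23.png",f["color"][:,:,::-1])
m,c=blobs(f,(8,150,90),(22,255,255),60)
for k in c: print(rectw(f,k,11),cv2.boundingRect(k))
r=rectw(f,c[0],12);
go((460.4,380),110,19.4)
E
```

```text
t: 29.2
position: [529.6, 322.8, 125.1]
tcp_rot: [1.825, 2.557, 0.001]
ft_force: [-0.7, 0.5, -0.1]
finger_gap: 47.1
t: 29.7
position: [463.4, 374.9, 124.8]
tcp_rot: [1.822, 2.558, 0.001]
ft_force: [1.0, 0.3, -0.1]
finger_gap: 47.1
((466.0, 369.0), (13.3, 100.1), 19.4) (277, 157, 14, 95)
t 29.75 pos [463.8 374.6 124.7] jaw dir 19.0 tilt [ 0.001 -0.    -1.   ] q6 0.2 gap 46.8 F [ 0.9  0.2 -0.1]
delta tool mm [ 6.2 -1.5 14.7]
wz needed rad -0.006 deg world 0.4
```

View pics/w23.png

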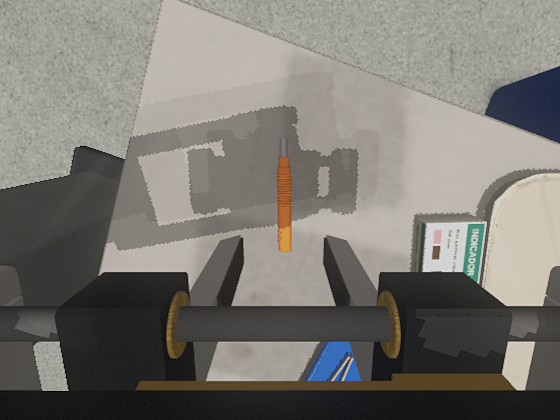

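```bash
python3 - <<'E'
from h import *
f=grab_frame("wrist")
a=ray(f,283.5,137,7);b=ray(f,285.8,252,5);m=(a+b)/2;d=a-b
print(a,b,np.linalg.norm(d),m,np.degrees(np.arctan2(d[1],d[0])))
go(m,-26,19.2)
E
```

```text
[443.50536289 434.31700543] [486.11229106 319.00094254] 122.93553061788595 [464.80882698 376.65897398] 110.27824091262458
t 29.8 pos [463.8 374.4 124.6] jaw dir 19.0 tilt [ 0.001 -0.    -1.   ] q6 0.2 gap 46.7 F [-0.7  0.5  0.2]
delta tool mm [  1.8   1.5 150.6]
wz needed rad -0.003 deg world 0.2
```

```bash
python3 -m pendant '[{"jaw":0,"tx":0.002,"ty":0.001,"tz":0.03,"wx":0,"wy":0,"wz":-0.01},{"jaw":0,"tx":0,"ty":0,"tz":0.045,"wx":0,"wy":0,"wz":0},{"jaw":0,"tx":0,"ty":0,"tz":0.04,"wx":0,"wy":0,"wz":0},{"jaw":0,"tx":0,"ty":0,"tz":0,"wx":0,"wy":0,"wz":0},{"jaw":0,"tx":0,"ty":0,"tz":0,"wx":0,"wy":0,"wz":0}]'; python3 - <<'E'
from h import *
f=grab_frame("wrist");cv2.imwrite("pics/w24.png",f["color"][:,:,::-1])
go((464,377),-25,19.8)
E
```

```text
t: 30.3
position: [463.2, 376.7, 9.2]
tcp_rot: [-1.81, -2.567, 0.002]
ft_force: [0.9, 0.4, -0.0]
finger_gap: 47.0
t 30.35 pos [464.7 377.9  11.1] jaw dir 19.6 tilt [ 0.002  0.001 -1.   ] q6 0.2 gap 46.7 F [0.1 0.6 0.9]
delta tool mm [-0.6 -1.  36. ]
wz needed rad -0.003 deg world 0.2
```

View pics/w24.png

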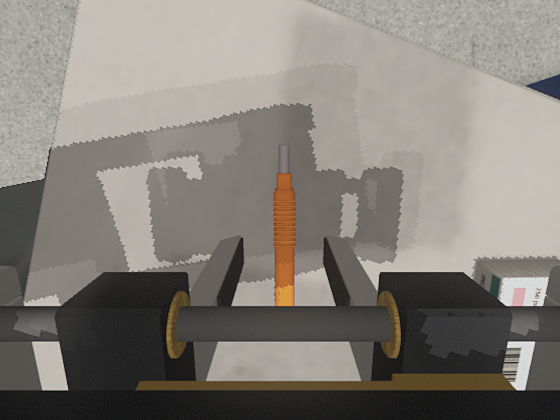

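```bash
python3 -m pendant '[{"jaw":0.2,"tx":0,"ty":0,"tz":0.02,"wx":0,"wy":0,"wz":0},{"jaw":0.2,"tx":0,"ty":0,"tz":0.012,"wx":0,"wy":0,"wz":0},{"jaw":0.2,"tx":0,"ty":0,"tz":0.003,"wx":0,"wy":0,"wz":0},{"jaw":0.2,"tx":0,"ty":0,"tz":0,"wx":0,"wy":0,"wz":0},{"jaw":0.2,"tx":0,"ty":0,"tz":0,"wx":0,"wy":0,"wz":0}]'; python3 -m pendant '[{"jaw":0.9,"tx":0,"ty":0,"tz":0,"wx":0,"wy":0,"wz":0},{"jaw":0.9,"tx":0,"ty":0,"tz":0,"wx":0,"wy":0,"wz":0},{"jaw":0.9,"tx":0,"ty":0,"tz":0,"wx":0,"wy":0,"wz":0},{"jaw":0.9,"tx":0,"ty":0,"tz":0,"wx":0,"wy":0,"wz":0},{"jaw":0.9,"tx":0,"ty":0,"tz":0,"wx":0,"wy":0,"wz":0}]' 20
```

```text
t: 30.85
position: [463.5, 378.2, -24.4]
tcp_rot: [1.808, 2.568, 0.003]
ft_force: [-0.7, 0.4, 0.6]
finger_gap: 37.2
t: 31.35
position: [462.8, 377.8, -25.3]
tcp_rot: [1.808, 2.569, 0.001]
ft_force: [0.3, 0.7, 0.0]
finger_gap: 13.2
```

```bash
python3 -m pendant '[{"jaw":0.9,"tx":0,"ty":0,"tz":-0.01,"wx":0,"wy":0,"wz":0},{"jaw":0.9,"tx":0,"ty":0,"tz":-0.03,"wx":0,"wy":0,"wz":0},{"jaw":0.9,"tx":0,"ty":0,"tz":-0.045,"wx":0,"wy":0,"wz":0},{"jaw":0.9,"tx":0,"ty":0,"tz":-0.045,"wx":0,"wy":0,"wz":0},{"jaw":0.9,"tx":0,"ty":0,"tz":0,"wx":0,"wy":0,"wz":0}]' 25; python3 -m pendant '[{"jaw":0.9,"tx":0,"ty":0,"tz":0,"wx":0,"wy":0,"wz":0.1},{"jaw":0.9,"tx":0,"ty":0,"tz":0,"wx":0,"wy":0,"wz":0.12},{"jaw":0.9,"tx":0,"ty":0,"tz":0,"wx":0,"wy":0,"wz":0.13},{"jaw":0.9,"tx":0,"ty":0,"tz":0,"wx":0,"wy":0,"wz":0.125},{"jaw":0.9,"tx":0,"ty":0,"tz":0,"wx":0,"wy":0,"wz":0}]';  python3 - <<'E'
from h import *
go((581.3,-137),105,-7.6)
f=grab_frame("wrist");cv2.imwrite("pics/w25.png",f["color"][:,:,::-1])
E
```

```text
t: 31.85
position: [468.1, 381.1, 113.4]
tcp_rot: [1.805, 2.564, 0.023]
ft_force: [0.1, -0.0, -0.6]
finger_gap: 13.7
t: 32.35
position: [462.1, 377.3, 103.9]
tcp_rot: [-2.362, -2.071, 0.002]
ft_force: [0.2, -0.1, 1.0]
finger_gap: 13.6
t 32.35 pos [462.1 377.3 103.9] jaw dir -7.5 tilt [-0.001 -0.001 -1.   ] q6 0.67 gap 13.6 F [ 0.2 -0.1  1. ]
delta tool mm [-494.4  185.3   -0.9]
wz needed rad 0.002 deg world -0.1
```

View pics/w25.png

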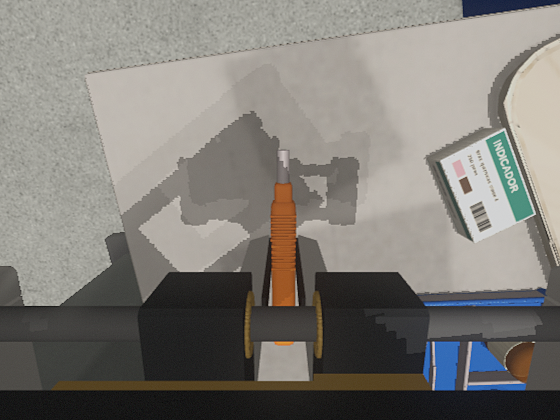

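```bash
python3 -m pendant '[{"jaw":0.9,"tx":-0.026,"ty":0.01,"tz":0,"wx":0,"wy":0,"wz":0},{"jaw":0.9,"tx":-0.038,"ty":0.014,"tz":0,"wx":0,"wy":0,"wz":0},{"jaw":0.9,"tx":-0.038,"ty":0.014,"tz":0,"wx":0,"wy":0,"wz":0},{"jaw":0.9,"tx":-0.038,"ty":0.014,"tz":0,"wx":0,"wy":0,"wz":0},{"jaw":0.9,"tx":-0.038,"ty":0.014,"tz":0,"wx":0,"wy":0,"wz":0}]' && python3 -m pendant '[{"jaw":0.9,"tx":-0.038,"ty":0.014,"tz":0,"wx":0,"wy":0,"wz":0},{"jaw":0.9,"tx":-0.038,"ty":0.014,"tz":0,"wx":0,"wy":0,"wz":0},{"jaw":0.9,"tx":-0.038,"ty":0.014,"tz":0,"wx":0,"wy":0,"wz":0},{"jaw":0.9,"tx":-0.038,"ty":0.014,"tz":0,"wx":0,"wy":0,"wz":0},{"jaw":0.9,"tx":-0.038,"ty":0.014,"tz":0,"wx":0,"wy":0,"wz":0}]' && python3 -m pendant '[{"jaw":0.9,"tx":-0.038,"ty":0.014,"tz":0,"wx":0,"wy":0,"wz":0},{"jaw":0.9,"tx":-0.038,"ty":0.014,"tz":0,"wx":0,"wy":0,"wz":0},{"jaw":0.9,"tx":-0.02,"ty":0.008,"tz":0,"wx":0,"wy":0,"wz":0},{"jaw":0.9,"tx":0,"ty":0,"tz":0,"wx":0,"wy":0,"wz":0},{"jaw":0.9,"tx":0,"ty":0,"tz":0,"wx":0,"wy":0,"wz":0}]'; python3 - <<'E'
from h import *
go((581.3,-137),70,-7.6)
f=grab_frame("wrist");cv2.imwrite("pics/w26.png",f["color"][:,:,::-1])
E
```

```text
t: 32.9
position: [504.7, 191.1, 104.3]
tcp_rot: [-2.359, -2.075, 0.0]
ft_force: [0.8, 0.0, -0.1]
finger_gap: 13.5
t: 33.4
position: [549.3, -6.6, 104.4]
tcp_rot: [-2.359, -2.074, 0.0]
ft_force: [0.3, -0.1, -0.4]
finger_gap: 13.4
t: 33.9
position: [572.1, -104.6, 104.0]
tcp_rot: [-2.361, -2.071, 0.0]
ft_force: [0.2, 0.3, -1.0]
finger_gap: 13.7
t 33.9 pos [ 572.1 -104.6  104. ] jaw dir -7.5 tilt [-0.001  0.001 -1.   ] q6 -0.2 gap 13.7 F [ 0.2  0.3 -1. ]
delta tool mm [-30.9  13.4  34. ]
wz needed rad 0.002 deg world -0.1
```

View pics/w26.png

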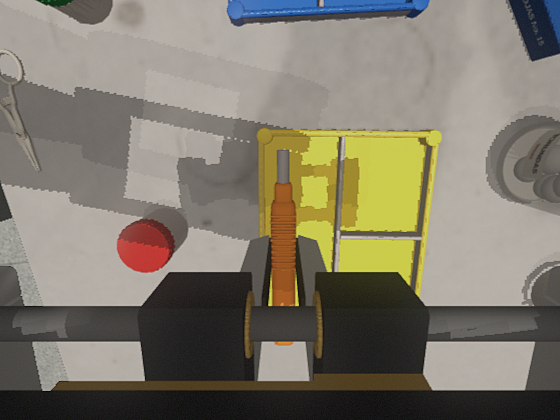

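```bash
python3 -m pendant '[{"jaw":0.9,"tx":-0.031,"ty":0.012,"tz":0.01,"wx":0,"wy":0,"wz":0},{"jaw":0.9,"tx":0,"ty":0,"tz":0.035,"wx":0,"wy":0,"wz":0},{"jaw":0.9,"tx":0,"ty":0,"tz":0.035,"wx":0,"wy":0,"wz":0},{"jaw":0.9,"tx":0,"ty":0,"tz":0.01,"wx":0,"wy":0,"wz":0},{"jaw":0.9,"tx":0,"ty":0,"tz":0,"wx":0,"wy":0,"wz":0}]'; python3 -m pendant '[{"jaw":0.9,"tx":0,"ty":0,"tz":0,"wx":0,"wy":0,"wz":0}]';  python3 - <<'E'
from h import *
go((581.3,-137),-21,-7.6)
f=grab_frame("wrist");cv2.imwrite("pics/w27.png",f["color"][:,:,::-1])
E
```

```text
t: 34.45
position: [578.2, -135.0, 12.4]
tcp_rot: [-2.356, -2.071, 0.003]
ft_force: [1.1, 0.2, -1.1]
finger_gap: 13.6
t: 34.55
position: [581.4, -136.6, 15.8]
tcp_rot: [2.359, 2.072, 0.001]
ft_force: [0.7, -0.6, -0.2]
finger_gap: 13.6
t 34.55 pos [ 581.4 -136.6   15.8] jaw dir -7.4 tilt [ 0.002 -0.001 -1.   ] q6 -0.25 gap 13.6 F [ 0.7 -0.6 -0.2]
delta tool mm [-0.4 -0.2 36.8]
wz needed rad 0.003 deg world -0.2
```

View pics/w27.png

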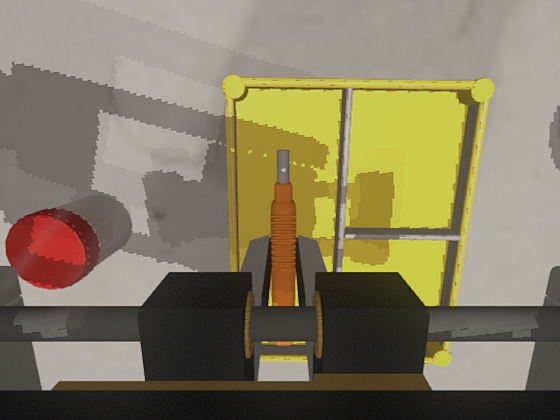

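```bash
python3 -m pendant '[{"jaw":0.9,"tx":0,"ty":0.001,"tz":0.02,"wx":0,"wy":0,"wz":0},{"jaw":0.9,"tx":0,"ty":0,"tz":0.01,"wx":0,"wy":0,"wz":0},{"jaw":0.9,"tx":0,"ty":0,"tz":0.003,"wx":0,"wy":0,"wz":0},{"jaw":0.9,"tx":0,"ty":0,"tz":0,"wx":0,"wy":0,"wz":0},{"jaw":0.9,"tx":0,"ty":0,"tz":0,"wx":0,"wy":0,"wz":0}]'; python3 -m pendant '[{"jaw":0.9,"tx":0,"ty":0,"tz":0.001,"wx":0,"wy":0,"wz":0},{"jaw":0.9,"tx":0,"ty":0,"tz":0,"wx":0,"wy":0,"wz":0}]'; python3 -m pendant '[{"jaw":0.9,"tx":0,"ty":0,"tz":0.001,"wx":0,"wy":0,"wz":0},{"jaw":0.9,"tx":0,"ty":0,"tz":0,"wx":0,"wy":0,"wz":0}]'
```

```text
t: 35.1
position: [582.0, -137.5, -17.7]
tcp_rot: [2.361, 2.071, 0.001]
ft_force: [0.6, 0.2, 0.0]
finger_gap: 13.7
t: 35.3
position: [581.7, -137.4, -19.1]
tcp_rot: [2.362, 2.071, 0.001]
ft_force: [0.4, -0.2, -0.7]
finger_gap: 13.6
t: 35.5
position: [581.3, -137.3, -20.6]
tcp_rot: [-2.362, -2.071, 0.0]
ft_force: [0.5, 0.3, -0.7]
finger_gap: 13.5
```

```bash
python3 -m pendant '[{"jaw":0.9,"tx":0,"ty":0,"tz":0.001,"wx":0,"wy":0,"wz":0},{"jaw":0.9,"tx":0,"ty":0,"tz":0,"wx":0,"wy":0,"wz":0}]'; python3 -m pendant '[{"jaw":0.5,"tx":0,"ty":0,"tz":0,"wx":0,"wy":0,"wz":0},{"jaw":0.45,"tx":0,"ty":0,"tz":0,"wx":0,"wy":0,"wz":0},{"jaw":0.45,"tx":0,"ty":0,"tz":0,"wx":0,"wy":0,"wz":0},{"jaw":0.45,"tx":0,"ty":0,"tz":0,"wx":0,"wy":0,"wz":0}]'
```

```text
t: 35.7
position: [581.5, -137.4, -21.2]
tcp_rot: [2.362, 2.071, 0.0]
ft_force: [-1.0, 0.3, 2.7]
finger_gap: 13.8
t: 36.1
position: [581.3, -137.3, -21.7]
tcp_rot: [-2.362, -2.071, 0.0]
ft_force: [0.2, 0.0, -0.2]
finger_gap: 25.9
```

Landed and released. Lift and go to the red pot.

```bash
python3 -m pendant '[{"jaw":0.45,"tx":0,"ty":0,"tz":-0.015,"wx":0,"wy":0,"wz":0},{"jaw":0.45,"tx":0,"ty":0,"tz":-0.035,"wx":0,"wy":0,"wz":0},{"jaw":-0.4,"tx":0,"ty":0,"tz":-0.045,"wx":0,"wy":0,"wz":0},{"jaw":-1,"tx":0,"ty":0,"tz":-0.045,"wx":0,"wy":0,"wz":0},{"jaw":-1,"tx":0,"ty":0,"tz":0,"wx":0,"wy":0,"wz":0}]'; python3 -m pendant '[{"jaw":-1,"tx":0,"ty":0,"tz":0,"wx":0,"wy":0,"wz":0}]';  python3 - <<'E'
from h import *
go((448,-115),115,-7.6)
f=grab_frame("wrist");cv2.imwrite("pics/w28.png",f["color"][:,:,::-1])
m,c=blobs(f,(0,150,60),(6,255,255),200);k=c[0];(u,v),r=cv2.minEnclosingCircle(k);print(u,v,r,ray(f,u,v,60))
E
```

```text
t: 36.6
position: [587.6, -139.6, 128.3]
tcp_rot: [2.351, 2.061, 0.012]
ft_force: [0.9, 0.0, 1.3]
finger_gap: 46.4
t: 36.7
position: [583.0, -137.9, 121.4]
tcp_rot: [2.359, 2.068, 0.004]
ft_force: [-0.2, 0.0, -1.0]
finger_gap: 54.9
t 36.7 pos [ 583.  -137.9  121.4] jaw dir -7.5 tilt [ 0.005 -0.002 -1.   ] q6 -0.25 gap 54.9 F [-0.2  0.  -1. ]
delta tool mm [   5.1 -136.8    5.8]
wz needed rad 0.002 deg world -0.1
131.38523864746094 205.192626953125 27.355180740356445 [ 452.9445804  -114.57987909]
```

View pics/w28.png

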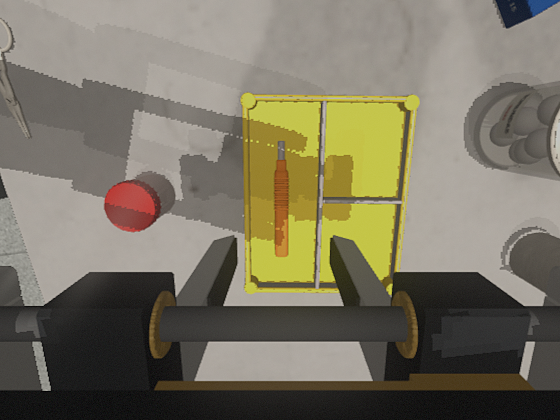

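```bash
python3 -m pendant '[{"jaw":-1,"tx":0.004,"ty":-0.03,"tz":0,"wx":0,"wy":0,"wz":0},{"jaw":-1,"tx":0,"ty":-0.04,"tz":0,"wx":0,"wy":0,"wz":0},{"jaw":-1,"tx":0,"ty":-0.04,"tz":0,"wx":0,"wy":0,"wz":0},{"jaw":-1,"tx":0,"ty":-0.023,"tz":0,"wx":0,"wy":0,"wz":0},{"jaw":-1,"tx":0,"ty":0,"tz":0,"wx":0,"wy":0,"wz":0}]'; python3 -m pendant '[{"jaw":-1,"tx":0,"ty":0,"tz":0,"wx":0,"wy":0,"wz":0},{"jaw":-1,"tx":0,"ty":0,"tz":0,"wx":0,"wy":0,"wz":0}]';  python3 - <<'E'
from h import *
f=grab_frame("wrist");cv2.imwrite("pics/w29.png",f["color"][:,:,::-1])
m,c=blobs(f,(0,150,60),(6,255,255),200);k=c[0];(u,v),r=cv2.minEnclosingCircle(k);print(u,v,r,cv2.boundingRect(k),ray(f,u,v,60))
go(ray(f,u,v,60),0,-7.6)
E
```

```text
t: 37.25
position: [445.4, -114.3, 115.9]
tcp_rot: [-2.358, -2.067, 0.004]
ft_force: [-0.5, 0.3, 0.5]
finger_gap: 93.6
t: 37.45
position: [450.8, -116.1, 118.1]
tcp_rot: [-2.362, -2.071, -0.0]
ft_force: [0.2, -0.3, 0.0]
finger_gap: 93.9
282.7388610839844 210.8973846435547 25.91265296936035 (258, 185, 51, 52) [ 450.1656599  -114.15217122]
t 37.5 pos [ 450.9 -116.2  118.2] jaw dir -7.5 tilt [-0.  0. -1.] q6 -0.31 gap 94.0 F [ 0.9  0.4 -0.3]
delta tool mm [  1.9  -1.  118.2]
wz needed rad 0.002 deg world -0.1
```

View pics/w29.png

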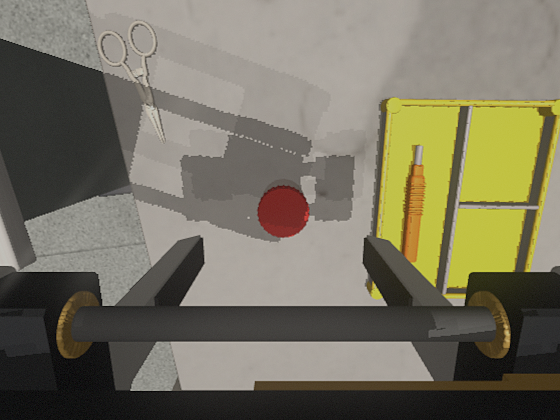

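```bash
python3 -m pendant '[{"jaw":-1,"tx":0.002,"ty":-0.001,"tz":0.03,"wx":0,"wy":0,"wz":0},{"jaw":-1,"tx":0,"ty":0,"tz":0.04,"wx":0,"wy":0,"wz":0},{"jaw":-1,"tx":0,"ty":0,"tz":0.04,"wx":0,"wy":0,"wz":0},{"jaw":-1,"tx":0,"ty":0,"tz":0.014,"wx":0,"wy":0,"wz":0},{"jaw":-1,"tx":0,"ty":0,"tz":0,"wx":0,"wy":0,"wz":0}]'; python3 -m pendant '[{"jaw":0.2,"tx":0,"ty":0,"tz":0,"wx":0,"wy":0,"wz":0},{"jaw":0.4,"tx":0,"ty":0,"tz":0,"wx":0,"wy":0,"wz":0},{"jaw":0.4,"tx":0,"ty":0,"tz":0,"wx":0,"wy":0,"wz":0},{"jaw":0.4,"tx":0,"ty":0,"tz":0,"wx":0,"wy":0,"wz":0},{"jaw":0.4,"tx":0,"ty":0,"tz":0,"wx":0,"wy":0,"wz":0}]' 20;  python3 -m pendant '[{"jaw":0.4,"tx":0,"ty":0,"tz":0,"wx":0,"wy":0,"wz":0},{"jaw":0.4,"tx":0,"ty":0,"tz":0,"wx":0,"wy":0,"wz":0},{"jaw":0.4,"tx":0,"ty":0,"tz":0,"wx":0,"wy":0,"wz":0}]' 25; python3 -m pendant '[{"jaw":0.4,"tx":0,"ty":0,"tz":-0.01,"wx":0,"wy":0,"wz":0},{"jaw":0.4,"tx":0,"ty":0,"tz":-0.03,"wx":0,"wy":0,"wz":0},{"jaw":0.4,"tx":0,"ty":0,"tz":-0.03,"wx":0,"wy":0,"wz":0},{"jaw":0.4,"tx":0,"ty":0,"tz":-0.03,"wx":0,"wy":0,"wz":0},{"jaw":0.4,"tx":0,"ty":0,"tz":0,"wx":0,"wy":0,"wz":0}]'; python3 - <<'E'
from h import *
o=np.array([622.9,-142.3]);a=np.radians(-7.6);X=np.array([np.cos(a),np.sin(a)]);Y=np.array([-np.sin(a),np.cos(a)])
print(o+37*X+49*Y,o+37*X-49*Y)
go(o+37*X+49*Y,94,-7.6)
f=grab_frame("wrist");cv2.imwrite("pics/w30.png",f["color"][:,:,::-1])
E
```

```text
t: 38.0
position: [447.3, -112.7, -8.5]
tcp_rot: [-2.357, -2.068, 0.004]
ft_force: [0.8, 1.0, -0.3]
finger_gap: 94.1
t: 38.5
position: [449.9, -114.1, -4.8]
tcp_rot: [2.361, 2.07, 0.001]
ft_force: [0.0, -0.2, -0.1]
finger_gap: 57.6
t: 38.8
position: [449.6, -114.0, -5.3]
tcp_rot: [2.362, 2.071, 0.0]
ft_force: [-0.1, -0.0, 1.4]
finger_gap: 44.6
t: 39.3
position: [453.0, -115.5, 99.4]
tcp_rot: [2.355, 2.065, 0.006]
ft_force: [0.3, -0.8, 0.0]
finger_gap: 44.5
[666.05553811 -98.62392497] [ 653.09441187 -195.76304791]
t 39.3 pos [ 453.  -115.5   99.4] jaw dir -7.5 tilt [ 0.009 -0.004 -1.   ] q6 -0.3 gap 44.5 F [ 0.3 -0.8  0. ]
delta tool mm [ 44.6 208.9   7.2]
wz needed rad 0.002 deg world -0.1
```

View pics/w30.png

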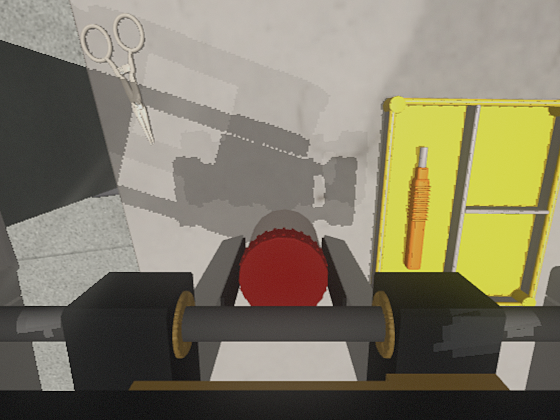

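```bash
python3 - <<'E'
from h import *
f=grab_frame("top")
for z in(0,60,120): print(z,ray(f,323,75,z),ray(f,320,108,z),ray(f,376,95,z),ray(f,382,57,z))
cv2.imwrite("pics/t2.png",cv2.resize(f["color"][20:210,150:410,::-1],None,fx=3,fy=3))
E
```

```text
0 [ 869.07723265 -111.32522432] [ 775.15622706 -102.40077404] [ 813.38841831 -252.80737312] [ 923.12761634 -272.48971866]
60 [ 839.59956292 -104.43943312] [750.80831253 -96.00241635] [ 786.95234703 -238.19414348] [ 890.69783557 -256.80148334]
120 [810.12189318 -97.55364191] [726.460398   -89.60405865] [ 760.51627574 -223.58091384] [ 858.2680548  -241.11324802]
```

View pics/t2.png

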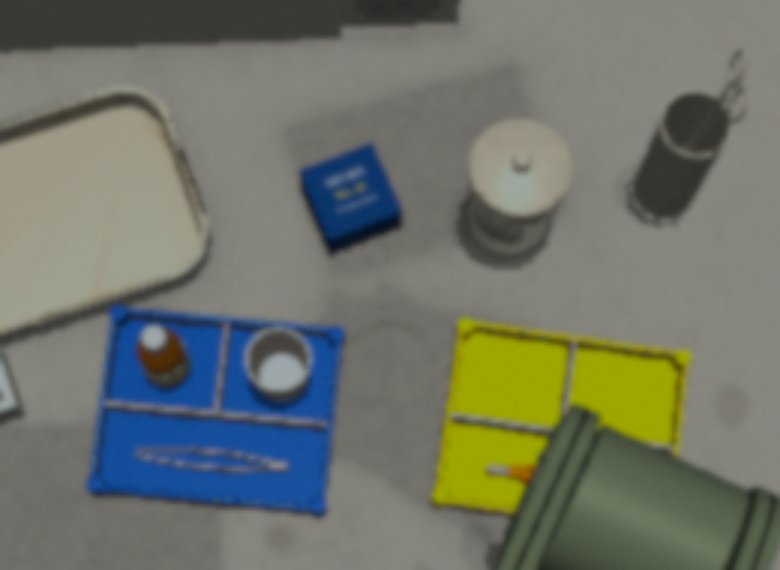

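```bash
python3 - <<'E'
from h import *
go((653.1,-195.8),94,-7.6)
E
```

```text
t 39.4 pos [ 449.6 -114.    95.2] jaw dir -7.5 tilt [ 0.001 -0.001 -1.   ] q6 -0.3 gap 44.4 F [-0.1 -0.1 -1.1]
delta tool mm [-54.5 212.4   1.5]
wz needed rad 0.002 deg world -0.1
```

```bash
python3 -m pendant '[{"jaw":0.4,"tx":-0.006,"ty":0.025,"tz":0,"wx":0,"wy":0,"wz":0},{"jaw":0.4,"tx":-0.01,"ty":0.038,"tz":0,"wx":0,"wy":0,"wz":0},{"jaw":0.4,"tx":-0.01,"ty":0.038,"tz":0,"wx":0,"wy":0,"wz":0},{"jaw":0.4,"tx":-0.01,"ty":0.038,"tz":0,"wx":0,"wy":0,"wz":0},{"jaw":0.4,"tx":-0.01,"ty":0.038,"tz":0,"wx":0,"wy":0,"wz":0}]'; python3 -m pendant '[{"jaw":0.4,"tx":-0.008,"ty":0.034,"tz":0,"wx":0,"wy":0,"wz":0},{"jaw":0.4,"tx":0,"ty":0,"tz":0.01,"wx":0,"wy":0,"wz":0},{"jaw":0.4,"tx":0,"ty":0,"tz":0.015,"wx":0,"wy":0,"wz":0},{"jaw":0.4,"tx":0,"ty":0,"tz":0,"wx":0,"wy":0,"wz":0},{"jaw":0.4,"tx":0,"ty":0,"tz":0,"wx":0,"wy":0,"wz":0}]'; python3 - <<'E'
from h import *
go((653.1,-195.8),-1,-7.6)
f=grab_frame("wrist");cv2.imwrite("pics/w31.png",f["color"][:,:,::-1])
E
```

```text
t: 39.9
position: [618.3, -182.3, 91.6]
tcp_rot: [-2.359, -2.068, 0.003]
ft_force: [0.7, 0.9, -0.7]
finger_gap: 44.3
t: 40.4
position: [648.8, -193.7, 67.3]
tcp_rot: [-2.359, -2.069, 0.003]
ft_force: [-0.8, 0.0, -0.5]
finger_gap: 44.9
t 40.4 pos [ 648.8 -193.7   67.3] jaw dir -7.5 tilt [-0.004  0.002 -1.   ] q6 -0.29 gap 44.9 F [-0.8  0.  -0.5]
delta tool mm [-1.6  4.8 68.3]
wz needed rad 0.002 deg world -0.1
```

View pics/w31.png

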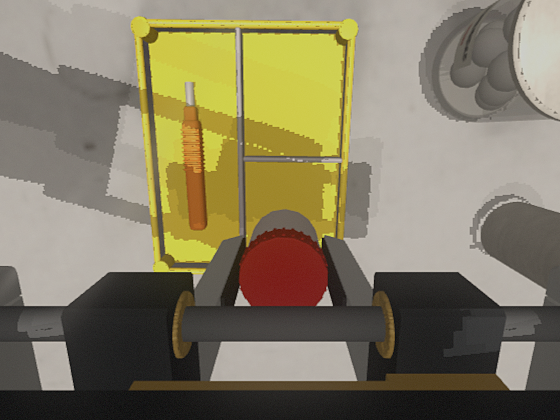

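```bash
python3 -m pendant '[{"jaw":0.4,"tx":-0.001,"ty":0.002,"tz":0.025,"wx":0,"wy":0,"wz":0},{"jaw":0.4,"tx":0,"ty":0,"tz":0.03,"wx":0,"wy":0,"wz":0},{"jaw":0.4,"tx":0,"ty":0,"tz":0,"wx":0,"wy":0,"wz":0},{"jaw":0.4,"tx":0,"ty":0,"tz":0,"wx":0,"wy":0,"wz":0},{"jaw":0.4,"tx":0,"ty":0,"tz":0,"wx":0,"wy":0,"wz":0}]'; python3 -m pendant '[{"jaw":0.4,"tx":0,"ty":0,"tz":0.005,"wx":0,"wy":0,"wz":0},{"jaw":0.4,"tx":0,"ty":0,"tz":0,"wx":0,"wy":0,"wz":0},{"jaw":0.4,"tx":0,"ty":0,"tz":0,"wx":0,"wy":0,"wz":0}]'
```

```text
t: 40.95
position: [654.7, -196.8, 16.9]
tcp_rot: [2.359, 2.069, 0.002]
ft_force: [-0.1, 0.5, -0.9]
finger_gap: 44.4
t: 41.25
position: [653.5, -196.3, 9.9]
tcp_rot: [2.362, 2.071, 0.0]
ft_force: [-0.3, -0.3, -0.4]
finger_gap: 44.2
```

```bash
python3 -m pendant '[{"jaw":0.4,"tx":0,"ty":0,"tz":0.008,"wx":0,"wy":0,"wz":0},{"jaw":0.4,"tx":0,"ty":0,"tz":0,"wx":0,"wy":0,"wz":0},{"jaw":0.4,"tx":0,"ty":0,"tz":0,"wx":0,"wy":0,"wz":0}]'; python3 -m pendant '[{"jaw":0.4,"tx":0,"ty":0,"tz":0.0015,"wx":0,"wy":0,"wz":0},{"jaw":0.4,"tx":0,"ty":0,"tz":0,"wx":0,"wy":0,"wz":0}]'; python3 -m pendant '[{"jaw":0.4,"tx":0,"ty":0,"tz":0.001,"wx":0,"wy":0,"wz":0},{"jaw":0.4,"tx":0,"ty":0,"tz":0,"wx":0,"wy":0,"wz":0}]'
```

```text
t: 41.55
position: [652.7, -195.9, 0.7]
tcp_rot: [-2.361, -2.07, 0.001]
ft_force: [0.3, -0.5, -0.6]
finger_gap: 44.3
t: 41.75
position: [653.2, -196.2, -0.3]
tcp_rot: [-2.362, -2.071, 0.0]
ft_force: [0.3, 0.2, -0.7]
finger_gap: 44.3
t: 41.95
position: [653.2, -196.2, -1.1]
tcp_rot: [-2.362, -2.071, 0.0]
ft_force: [-0.3, 0.2, -0.7]
finger_gap: 44.4
```

```bash
python3 -m pendant '[{"jaw":0.4,"tx":0,"ty":0,"tz":0.0008,"wx":0,"wy":0,"wz":0},{"jaw":0.4,"tx":0,"ty":0,"tz":0,"wx":0,"wy":0,"wz":0}]'
```

```text
t: 42.15
position: [653.4, -196.3, -1.2]
tcp_rot: [2.362, 2.071, -0.0]
ft_force: [-1.4, -0.5, 3.5]
finger_gap: 44.4
```

Touching down; release, lift, back off and check.

```bash
python3 -m pendant '[{"jaw":0,"tx":0,"ty":0,"tz":0,"wx":0,"wy":0,"wz":0},{"jaw":-0.4,"tx":0,"ty":0,"tz":0,"wx":0,"wy":0,"wz":0},{"jaw":-0.4,"tx":0,"ty":0,"tz":0,"wx":0,"wy":0,"wz":0}]'; python3 -m pendant '[{"jaw":-0.4,"tx":0,"ty":0,"tz":-0.015,"wx":0,"wy":0,"wz":0},{"jaw":-0.4,"tx":0,"ty":0,"tz":-0.03,"wx":0,"wy":0,"wz":0},{"jaw":-0.4,"tx":0,"ty":0,"tz":-0.045,"wx":0,"wy":0,"wz":0},{"jaw":-0.4,"tx":0,"ty":0,"tz":-0.045,"wx":0,"wy":0,"wz":0},{"jaw":-0.4,"tx":-0.03,"ty":-0.03,"tz":-0.01,"wx":0,"wy":0,"wz":0}]';python3 -m pendant '[{"jaw":-0.4,"tx":-0.04,"ty":-0.02,"tz":0,"wx":0,"wy":0,"wz":0},{"jaw":-0.4,"tx":-0.04,"ty":-0.02,"tz":0,"wx":0,"wy":0,"wz":0},{"jaw":-0.4,"tx":-0.04,"ty":-0.02,"tz":0,"wx":0,"wy":0,"wz":0},{"jaw":-0.4,"tx":-0.04,"ty":-0.02,"tz":0,"wx":0,"wy":0,"wz":0},{"jaw":-0.4,"tx":0,"ty":0,"tz":0,"wx":0,"wy":0,"wz":0}]';python3 -m pendant '[{"jaw":-0.4,"tx":-0.04,"ty":-0.02,"tz":0,"wx":0,"wy":0,"wz":0},{"jaw":-0.4,"tx":-0.04,"ty":-0.02,"tz":0,"wx":0,"wy":0,"wz":0},{"jaw":-0.4,"tx":-0.03,"ty":-0.01,"tz":0,"wx":0,"wy":0,"wz":0},{"jaw":-0.4,"tx":0,"ty":0,"tz":0,"wx":0,"wy":0,"wz":0},{"jaw":-0.4,"tx":0,"ty":0,"tz":0,"wx":0,"wy":0,"wz":0}]'; python3 - <<'E'
from h import *
f=grab_frame("top");cv2.imwrite("pics/t3.png",cv2.resize(f["color"][90:290,80:410,::-1],None,fx=2.4,fy=2.4,interpolation=cv2.INTER_CUBIC))
m,c=blobs(f,(50,120,60),(75,255,255),60)
for k in c: M=cv2.moments(k);print("green",ray(f,M["m10"]/M["m00"],M["m01"]/M["m00"],60))
f=grab_frame("scene");cv2.imwrite("pics/s3.png",f["color"][:,:,::-1])
E
```

```text
t: 42.45
position: [653.3, -196.2, -2.0]
tcp_rot: [-2.362, -2.071, -0.0]
ft_force: [0.9, -0.2, -0.4]
finger_gap: 59.2
t: 42.95
position: [626.8, -221.8, 152.4]
tcp_rot: [2.346, 2.068, 0.012]
ft_force: [0.2, -1.5, 0.0]
finger_gap: 66.1
t: 43.45
position: [516.4, -375.4, 144.6]
tcp_rot: [2.367, 2.062, -0.003]
ft_force: [0.3, 0.0, 0.0]
finger_gap: 65.7
t: 43.95
position: [455.8, -472.7, 143.8]
tcp_rot: [2.363, 2.07, 0.001]
ft_force: [-0.2, -0.2, -1.0]
finger_gap: 66.0
green [424.70602281  96.99542395]
```

View pics/t3.png

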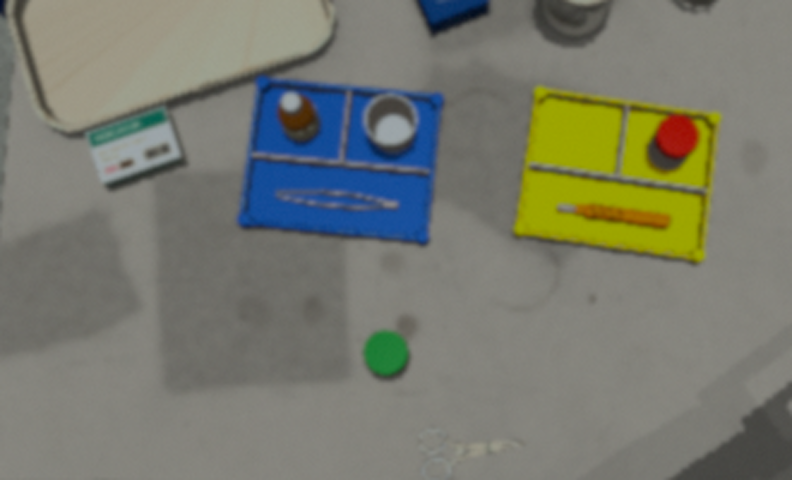

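View pics/s3.png

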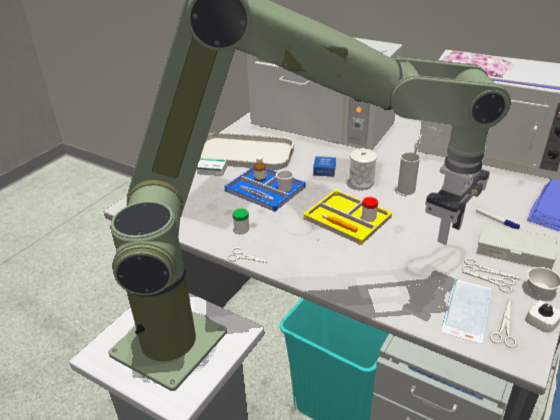

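Everything is in place and upright: the forceps, cup and bottle are in the blue tray, and the punch and red pot are in the yellow tray. The green pot and carton have not moved.

```bash
python3 - <<'E'
from cell import *
print(close_job())
E
```

```text
the job is handed in; nothing more can be done
None
```

Both kits are made up and the job is handed in, at about 44 s of the 128 s allowed. I placed the items in the order listed:

- **Dressing kit (blue tray):** the forceps lie in the long trough, and the cup and bottle stand upright, one in each square cell.
- **Biopsy kit (yellow tray):** the punch lies in the long trough, and the red-lidded pot stands upright in the -y cell.

**Last checks:** The final top and scene pictures show all five items in place. The green-lidded pot was measured where it started, to within 0.3 mm. The carton also looks unmoved, but I only judged that by eye. The arm ended well clear of everything, and the highest force I read at the end of a move was about 6 N.

**What disagreed:**
- **Finger length:** the real fingertips sit about 30 mm short of the reported TCP. Because of this, my first two closes on the forceps passed above them and moved nothing. I confirmed the offset in the pictures and by lowering slowly, then used it for all the later grasps and placings.
- **Cup position:** the top and wrist cameras differed by about 4 mm. I used the wrist camera's value.

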